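# Reset the vacuum controller through its hidden plunger hole

## Task

Lift the drip cover off the vacuum controller and set it down flat, right way up, in the steel tray. Then take the square-handled reset key from the rack, feel along the black floor of the controller's slot with its tip until it drops into the hidden hole, and press the plunger inside fully down to its stop for a moment. Stand the key back in the free well of the rack, fully down, and leave all the other tools, jars and bottles standing where they are.

Things in the scene. Friction and masses are not known exactly. Their poses are not given: they have to be found in the camera images.
- controller: white vacuum controller box fixed to the bench, 240 long (own x) x 120 wide (own y) x 70 high. Origin: centre of its underside. In the middle of its top a grey bezel 8 high (106 x 36 outside, its top 78 above the bench) surrounds a straight slot 90 long (own x) x 20 wide (own y)
- slot (a point): centre of the slot's flat black floor, 62 above the bench, axes as the controller's. On the slot's centre line, somewhere within -32 to +32 along x, the floor has one 15 x 15 square hole; its place differs every time and is not reported. In it, 10 below the floor when up, is the flat black head (14 across) of the spring reset plunger
- plunger (a joint): the reset plunger in the hole: 0 = up at rest, grows to 0.008 m = fully down on its stop (vertical travel 8 mm, spring about 3 N at the start, 6.5 N at the stop; springs back by itself)
- cover: loose aluminium drip cover over the bezel, 126 (own x) x 56 (own y) x 16 high with 12 high skirts, open below, 220 g; on top a grey grip block 70 long (own x) x 14 wide (own y), from 16 to 52 above the lower edge. Origin: centre of its lower edge plane. Rests on the box round the bezel with some 6 mm play: lift 10 or more straight up before moving sideways
- key: reset key, about 120 g (it varies), standing upright in one of the rack's wells: a straight steel rod 8 in diameter with a rounded tip, 90 long below a collar 32 in diameter and 6 thick; above the collar a black SQUARE handle 22 x 22, 62 tall (96 to 158 above the tip). The only square handle in the rack and the tallest. Origin: at the tip; own z runs up the handle, own x and y are square to the handle's faces
- key_tip (a point): the tip of the key (same point as the key's origin)
- rack: white tool rack fixed to the bench, 190 long (own x) x 60 wide (own y) x 100 high, origin centre of its underside. Three square wells 18 x 18 go right down through it, at own x = -70, 0 and +70 on its centre line. Tools stand in it with their collars resting on its top, their tips 10 above the bench
- tray: shallow steel tray fixed to the bench, outside 250 (own x) x 140 (own y), rim 16 high, walls and floor 4 thick; origin centre of its underside. The foil-topped jar stands in its +x half, the rest is free
- driver: bystander in the rack: tool with a round black waisted handle 34 wide at its foot, 142 tall in all, rod 10 in diameter; origin at its tip
- rammer: bystander in the rack: steel rod with a 26 ball on top, collar 32 in diameter, 145 tall in all; origin at its tip
- foil_jar: bystander standing in the tray: small glass jar with foil top, 57 in diameter, 70 tall; origin centre of its underside
- reagent_bottle: bystander: clear bottle with cap, 62 in diameter, 150 tall; origin centre of its underside
- amber_bottle: bystander: amber bottle with cap, 56 in diameter, 135 tall; origin centre of its underside
- beaker: bystander: open glass beaker, 64 in diameter, 85 tall; origin centre of its underside
- white_jar: bystander: white jar with lid, 64 in diameter, 80 tall; origin centre of its underside
Mind the look-alikes: they are no part of the job. What is shaped like the cover but green is not meant. What is shaped like the rack but orange is not meant.

How it is judged:
By the outcome, as a careful person would: the job done as asked, in the order asked, and still so for the second after the job is handed in, with the robot touching nothing.
It also fails if it takes over 72 s, if anything falls off the work surface, if the arm or the gripper's body presses on something with over 40 N, if the wrist force passes 120 N, or if a joint passes its speed limit or range.

## Robot

A 6-joint arm with a two-finger parallel gripper is mounted at the origin on the work surface. World frame = base frame: x ahead of the robot, y to its left, z up, the work surface at z = 0. Lengths are in m, angles in rad, forces in N, time in s.
With the tool pointing down it reaches from about 0.325 to 0.775 m from the base axis. Payload 5.5 kg.
Tool frame: the origin (TCP) lies at the very end of the fingers, on their centre line; the grasp point (between the pads) lies 19 mm behind it (bot.grip_point_offset is the distance from the TCP to the grasp point, in m); z points along the fingers, y is the line along which they close (so a half turn about z gives the same grasp; the last joint's range is limited). The gripper opens to 88 mm and grips with 3 to 60 N. Pads are 20 mm wide; open, the fingers measure 115 mm over their backs; the gripper's body (75 mm by 178 mm) begins 61 mm behind the grasp point.
Start: joints at [1.077, 0.091, 1.231, -0, 1.82, -0.057], TCP at [0.254, 0.544, 0.188] pointing down, gripper open.
Joint ranges: [-2.87, 2.87], [-0.86, 2.18], [0.17, 2.46], [-1.51, 4.65], [0.06, 2.69], [-2.65, 2.65]. Speed limits (rad/s): [2.57, 2.57, 3.01, 3.14, 3.14, 3.14].

## Interface

Orientations are given as a rotation vector (axis times angle).
In Python, from cell import bot gives the robot as it stands.
- The arm moves only by the tool apply_moves, never from a script. Its argument "motion" is a list of rows, each an object of numbers: "fingers": the finger opening in mm, from 0 to 87.8; "dx", "dy", "dz": the shift along the tool's x, y, z each as a share of 80 mm, from -1 to 1; "wx", "wy", "wz": the turn, a rotation vector about the tool's x, y, z each as a share of 120 degrees, from -1 to 1. In form: [{"fingers": .., "dx": .., "dy": .., "dz": .., "wx": .., "wy": .., "wz": ..}, ...]. A call has 1 to 8 rows; each row is the pose to reach, as a shift and turn from the pose commanded when the call began, along the tool's axes at that moment; what a row does not reach only later rows make up. A row lasts 1/12 s, in which the tool goes at most 41.7 mm and 7.16 degrees, less where a joint would pass 70% of its speed; a pose out of reach is approached as far as the arm can. A call with a number of a shift or a turn outside -1 to 1 is refused whole. A call with a gripper value outside its range is refused whole. The fingers move at their own pace and stop on an object; the grip force is fixed at half the most. Time passes only in rows, so rows that repeat a pose let the fingers close. It gives the time, the measured TCP pose, the force, the opening and the grip force at its end, in the units of the state.
- bot.sense(): the state, without advancing time (a new reading comes with each control period).
- bot.camera(name): name is "side" or "top" or "wrist"; returns (picture, depth): 420x560x3 uint8, red, green, blue; 420x560 float32, m along the optical axis (not along the pixel's ray), 0 where there is no reading.
- bot.get_calibration(name): a dict with "K" (3x3 intrinsics, pixels), "k1" (the pictures are not rectified: a ray, as slopes to the right and down, at radius r is drawn at 1 + k1 r^2 times it, then the intrinsics apply), "extrinsics" (4x4, takes a point from camera to world coordinates). Camera axes: x right, y down, z forward; pixel columns grow to the right and rows downward; lengths in m; the calibration is good to about 2 mm. A picture is of the moment at which its call begins: read the wrist's pose just before it. get_calibration takes no time and is no camera call; for the wrist camera it gives the pose at the moment of the call.
- bot.finish_job(): hands the job in; it is judged then, once.
The state is a dict: "time": time; "joint_pos": joint angles; "qd": joint speeds; "joint_efforts": joint torques, N m; "eef_pos": TCP position; "ee_rot": TCP orientation; "contact_force": force on the tool from outside, world axes, zero at the start; "moment": the same for the moment, N m; "width": finger opening in m; "gripper_force": force on a finger pad.
Only numpy, scipy, OpenCV 4.12 (cv2) and the standard library are available. Lean on these libraries where they do the work, as an engineer would, in place of code of your own. Each camera call takes 0.05 s, during which the arm holds its last target. There are 200 camera calls.

## Working session

There is one attempt and no reset: what is moved stays moved. The work goes in short steps, Python scripts to look and compute and a tool call to move; the robot and the scene stay as the last step left them, time stands still between calls to the robot, and variables do not carry over. Pictures are saved under pics/ and viewed, at most 10 in all, crops included, and the job is handed in when it is done.

Besides the shell and the picture viewer there is one more tool, called after "Emit:" in YAML: its name, and indented under it one key for each argument. apply_moves: Moves the arm, as the interface text tells. Shift numbers are shares of 80 mm and turn numbers shares of 120 degrees, none past 1 either way. Its arguments: {"type":"object","properties":{"motion":{"type":"array"}},"required":["motion"]}

```bash
mkdir -p pics; ls; cat > h.py <<'E'
import numpy as np, cv2
from cell import bot
from scipy.spatial.transform import Rotation as R
def save(name, cams):
    for c in cams:
        im,d=bot.camera(c); cal=bot.get_calibration(c)
        cv2.imwrite(f'pics/{name}_{c}.png',im[:,:,::-1]); np.savez(f'pics/{name}_{c}.npz',im=im,d=d,K=cal['K'],k1=cal['k1'],E=cal['extrinsics'])
def load(f):
    return np.load(f'pics/{f}.npz')
def slopes(z,uv):
    K=z['K'];k1=float(z['k1']); uv=np.asarray(uv,float).reshape(-1,1,2)
    return cv2.undistortPoints(uv,K,np.array([k1,0,0,0,0.])).reshape(-1,2)
def ray(z,uv,h):   # onto plane z=h
    s=slopes(z,uv); E=z['E']; d=np.c_[s,np.ones(len(s))]@E[:3,:3].T; o=E[:3,3]
    return o+d*((h-o[2])/d[:,2])[:,None]
def cloud(z):      # world xyz per pixel
    H,W=z['d'].shape; u,v=np.meshgrid(np.arange(W),np.arange(H)); s=slopes(z,np.stack([u,v],-1).reshape(-1,2))
    p=np.c_[s,np.ones(len(s))]*z['d'].reshape(-1,1); E=z['E']
    return (p@E[:3,:3].T+E[:3,3]).reshape(H,W,3)
def proj(z,P):
    E=z['E'];P=np.asarray(P,float).reshape(-1,3);c=(P-E[:3,3])@E[:3,:3]; s=c[:,:2]/c[:,2:]
    s=s*(1+float(z['k1'])*(s**2).sum(1,keepdims=True)); return s@z['K'][:2,:2].T+z['K'][:2,2]
def toolmove(p,yaw=None):
    """share numbers to bring TCP to p (world), tool down with finger-closing (tool y) line at yaw"""
    s=bot.sense(); Rt=R.from_rotvec(s['ee_rot']); d=Rt.inv().apply(np.array(p)-s['eef_pos'])/.08
    out=dict(zip(('dx','dy','dz'),d.round(4)))
    if yaw is not None:
        y=np.array([np.cos(yaw),np.sin(yaw),0]); 
        if y@Rt.as_matrix()[:,1]<0: y=-y
        zt=np.array([0,0,-1.]); T=np.c_[np.cross(y,zt),y,zt]
        out.update(zip(('wx','wy','wz'),((Rt.inv()*R.from_matrix(T)).as_rotvec()/np.radians(120)).round(4)))
    return out
E
python3 - <<'E'
from h import *
save('a',['top','side'])
s=bot.sense(); print({k:np.round(v,3) for k,v in s.items()})
for c in ['top','side']:
    z=load('a_'+c); print(z['E'].round(3),z['K'],z['k1'])
E
```

```text
pics
{'time': np.float64(0.1), 'joint_pos': array([ 1.077,  0.092,  1.232, -0.   ,  1.82 , -0.057]), 'qd': array([ 0.   , -0.002, -0.002,  0.   , -0.   ,  0.001]), 'joint_efforts': array([ 3.0000e-03, -4.4786e+01, -4.0757e+01,  7.0000e-02,  2.9000e-02,
       -0.0000e+00]), 'eef_pos': array([0.254, 0.543, 0.187]), 'ee_rot': array([-6.810e-01, -3.067e+00,  3.000e-03]), 'contact_force': array([-0.199, -0.353,  0.541]), 'moment': array([-0.036, -0.012, -0.037]), 'gripper_force': np.float64(0.0), 'width': np.float64(0.088)}
[[ 0.021 -0.996  0.091  0.397]
 [-1.    -0.02   0.014  0.062]
 [-0.013 -0.091 -0.996  1.52 ]
 [ 0.     0.     0.     1.   ]] [[521.20791346   0.         271.81034527]
 [  0.         521.20791346 203.75741991]
 [  0.           0.           1.        ]] -0.17722012508163418
[[ 0.825 -0.373  0.424  0.187]
 [-0.565 -0.569  0.598 -0.411]
 [ 0.018 -0.733 -0.68   0.651]
 [ 0.     0.     0.     1.   ]] [[388.7207504    0.         281.13703352]
 [  0.         388.7207504  209.90090243]
 [  0.           0.           1.        ]] -0.018461323214526766
```

View pics/a_top.png

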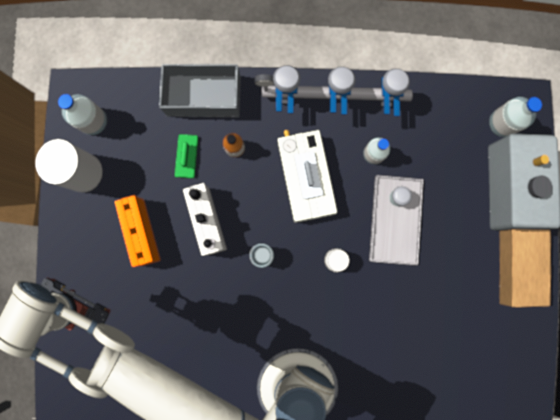

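View pics/a_side.png

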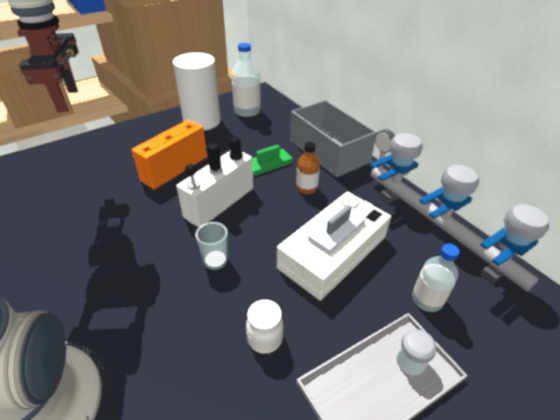

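The top picture shows the controller with cover at (308,175), the tray at (397,220) with the foil jar at (402,196), and the white rack at (204,218) with tools at (195,194), (201,218) and (208,243). The look-alikes are the green cover at (187,156) and the orange rack at (137,230). In the side view, the rack's ball tool is at (190,170) and its two black handles are at (214,157) and (236,148).

```bash
python3 - <<'E'
from h import *
z=load('a_top'); C=cloud(z); im=z['im'].astype(int); H=C[...,2]
def comp(mask,name,box):
    u0,v0,u1,v1=box; m=np.zeros(mask.shape,np.uint8); m[v0:v1,u0:u1]=mask[v0:v1,u0:u1]
    n,l,st,ce=cv2.connectedComponentsWithStats(m); i=1+st[1:,4].argmax()
    P=C[l==i]; h=np.median(P[:,2]); r=cv2.minAreaRect((P[:,:2]*1000).astype(np.float32))
    print(name,st[i,4],'h',h.round(4),'c',np.round(r[0],1),'size',np.round(r[1],1),'ang',round(r[2],1))
comp((abs(H-.07)<.008),'controller',(265,115,350,235))
comp((abs(H-.086)<.006),'covertop',(285,140,335,210))
comp((H>.105)&(H<.14),'grip',(285,140,335,210))
comp((abs(H-.10)<.006),'rack',(175,170,230,265))
comp((H>.003)&(H<.03),'tray',(355,165,435,275))
comp((H>.05)&(H<.09),'jar',(380,175,425,215))
comp(abs(H-.08)<.03,'whitejar',(315,240,360,280)); comp(abs(H-.08)<.05,'beaker',(240,235,280,275)); comp(H>.06,'amber',(215,125,250,165)); comp(H>.06,'reagent',(355,130,395,170))
for n,(u,v) in dict(t1=(195,194),t2=(201,218),t3=(208,243)).items():
    w=(slice(v-9,v+10),slice(u-9,u+10)); m=H[w]>.118; P=C[w][m]; print(n,m.sum(),'maxz',P[:,2].max().round(4),'c',P[:,:2].mean(0).round(4),np.ptp(P[:,:2],axis=0).round(3))
s=load('a_side')['im'][110:240,150:290]; t=z['im'][175:265,170:235]
s=cv2.resize(s,None,fx=3,fy=3,interpolation=3); t=cv2.resize(t,(390//1*9//13*1,390),interpolation=3)
cv2.imwrite('pics/crop1.png',np.hstack([s,t])[:,:,::-1])
E
```

```text
controller 2627 h 0.0707 c [613.7 -13.1] size [240.2 120.8] ang 12.4
covertop 726 h 0.0866 c [613.  -15.1] size [126.9  56.8] ang 12.5
grip 141 h 0.1212 c [612.8 -15.1] size [70.5 14.6] ang 12.4
rack 1078 h 0.1002 c [482.7 271.8] size [191.4  60.2] ang 17.3
tray 3010 h 0.0064 c [ 490.6 -291.8] size [194.  283.9] ang 84.3
jar 304 h 0.0714 c [ 561.6 -282.2] size [51.4 54.3] ang 88.7
whitejar 391 h 0.0795 c [ 375.1 -101.5] size [61.1 58.8] ang 25.4
beaker 202 h 0.0797 c [386.4 109.7] size [60.5 60.7] ang 1.3
amber 305 h 0.0959 c [697.7 197.3] size [52.5 51. ] ang 87.0
reagent 431 h 0.1064 c [554.4 -85.6] size [ 62.1 431.5] ang 47.0
t1 93 maxz 1.5199 c [0.5462 0.2881] [0.163 0.241]
t2 103 maxz 1.5199 c [0.48   0.2648] [0.098 0.22 ]
t3 78 maxz 1.5199 c [0.4151 0.2438] [0.031 0.2  ]
```

View pics/crop1.png

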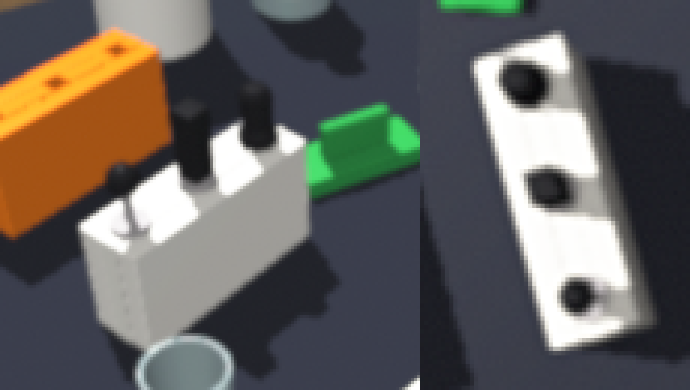

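In the crop, the three rack tools from near to far are the ball rammer (120,180), the tall square handle (193,130), and the waisted round driver (258,110). The key is therefore the middle one, in the well at rack x = 0: it alone is square, and it is the tallest. The cover, controller and rack sizes match the given ones. Next I'll measure the tray and plan the first move.

```bash
cat >> h.py <<'E'
def plan(way,start=None):
    """way: list of (x,y,z,yawdeg of tool y). prints one row (shares) per call"""
    s=bot.sense(); p=np.array(s['eef_pos']); T=R.from_rotvec(s['ee_rot'])
    if start is not None: p=np.array(start[:3]); T=yawrot(start[3])
    for w in way:
        tgt=np.array(w[:3]); 
        a,b=yawrot(w[3]),yawrot(w[3]+180); Tt=a if (T.inv()*a).magnitude()<(T.inv()*b).magnitude() else b
        while True:
            d=T.inv().apply(tgt-p)/.08; k=max(1,abs(d).max()); n=int(np.ceil(k-1e-6)); f=1/n
            r=(T.inv()*Tt).as_rotvec()/np.radians(120); print('->',tgt.round(3),dict(zip(('dx','dy','dz','wx','wy','wz'),np.r_[d*f,r].round(3).tolist())))
            p=p+(tgt-p)*f; T=Tt
            if n==1: break
def yawrot(deg):
    y=np.array([np.cos(np.radians(deg)),np.sin(np.radians(deg)),0]); zt=np.array([0,0,-1.]); return R.from_matrix(np.c_[np.cross(y,zt),y,zt])
E
python3 - <<'E'
from h import *
z=load('a_top'); C=cloud(z); im=z['im'].astype(int); H=C[...,2]
B=np.zeros(H.shape,bool); B[170:272,362:432]=1
m=B&(im.min(2)>90)&(H<.03)
P=C[m]; r=cv2.minAreaRect((P[:,:2]*1000).astype(np.float32)); print('tray',m.sum(),r)
m=B&(H>.0125)&(H<.022); P=C[m]; r=cv2.minAreaRect((P[:,:2]*1000).astype(np.float32)); print('rim',m.sum(),r)
J=np.array([561.6,-282.2])
B[:]=0;B[130:170,355:395]=1; m=B&(H>.03)&(H<.2); print('reag',C[m].mean(0),C[m][:,:2].min(0),C[m][:,:2].max(0))
for c,(x,y) in dict(rack=(482.7,271.8)).items():
    for k in (-70,0,70):
        q=np.array([x+k*np.cos(np.radians(17.3)),y+k*np.sin(np.radians(17.3))])/1000
        m=(np.hypot(C[...,0]-q[0],C[...,1]-q[1])<.025)&(H>.112)&(H<.2); P=C[m]; print(k,q.round(4),m.sum(),P[:,2].max().round(4),P[P[:,2]>P[:,2].max()-.006][:,:2].mean(0).round(4))
plan([(.33,.40,.25,102.4),(.43,.27,.27,102.4),(.6128,-.0151,.2,102.4)])
E
```

```text
tray 3990 ((497.1162414550781, -282.763916015625), (150.07876586914062, 260.091064453125), 86.02658081054688)
rim 395 ((495.28985595703125, -277.37176513671875), (198.66448974609375, 251.60345458984375), 85.62151336669922)
reag [ 0.68213293 -0.20621654  0.10422552] [ 0.65805175 -0.2428272 ] [ 0.71833396 -0.18349162]
-70 [0.4159 0.251 ] 76 0.16 [0.4155 0.25  ]
0 [0.4827 0.2718] 106 0.1746 [0.4831 0.2727]
70 [0.5495 0.2926] 118 0.1574 [0.5498 0.2911]
-> [0.33 0.4  0.25] {'dx': -0.811, 'dy': -0.611, 'dz': -0.393, 'wx': -0.001, 'wy': -0.0, 'wz': -0.312}
-> [0.33 0.4  0.25] {'dx': -0.273, 'dy': -0.978, 'dz': -0.394, 'wx': 0.0, 'wy': 0.0, 'wz': 0.0}
-> [0.43 0.27 0.27] {'dx': -0.436, 'dy': -0.928, 'dz': -0.125, 'wx': 0.0, 'wy': 0.0, 'wz': 0.0}
-> [0.43 0.27 0.27] {'dx': -0.436, 'dy': -0.928, 'dz': -0.125, 'wx': 0.0, 'wy': 0.0, 'wz': 0.0}
-> [ 0.613 -0.015  0.2  ] {'dx': -0.367, 'dy': -0.993, 'dz': 0.219, 'wx': 0.0, 'wy': 0.0, 'wz': 0.0}
-> [ 0.613 -0.015  0.2  ] {'dx': -0.367, 'dy': -0.993, 'dz': 0.219, 'wx': 0.0, 'wy': 0.0, 'wz': 0.0}
-> [ 0.613 -0.015  0.2  ] {'dx': -0.367, 'dy': -0.993, 'dz': 0.219, 'wx': 0.0, 'wy': 0.0, 'wz': 0.0}
-> [ 0.613 -0.015  0.2  ] {'dx': -0.367, 'dy': -0.993, 'dz': 0.219, 'wx': 0.0, 'wy': 0.0, 'wz': 0.0}
```

Emit:
apply_moves:
  motion:
    - {"fingers": 87.8, "dx": -0.27, "dy": -0.2, "dz": -0.2, "wz": -0.06}
    - {"fingers": 87.8, "dx": -0.81, "dy": -0.61, "dz": -0.4, "wz": -0.312}
    - {"fingers": 87.8, "dx": -0.81, "dy": -0.61, "dz": -0.4, "wz": -0.312}
    - {"fingers": 87.8, "dx": -0.81, "dy": -0.61, "dz": -0.4, "wz": -0.312}
    - {"fingers": 87.8, "dx": -0.81, "dy": -0.61, "dz": -0.4, "wz": -0.312}
    - {"fingers": 87.8, "dx": -0.81, "dy": -0.61, "dz": -0.4, "wz": -0.312}

```text
invalid input
```

Emit:
apply_moves:
  motion:
    - {"fingers": 87.8, "dx": -0.27, "dy": -0.98, "dz": -0.4}
    - {"fingers": 87.8, "dx": -0.27, "dy": -0.98, "dz": -0.4}
    - {"fingers": 87.8, "dx": -0.27, "dy": -0.98, "dz": -0.4}

```text
invalid input
```

Emit:
apply_moves:
  motion:
    - {"fingers": 87.8, "dx": -0.44, "dy": -0.93, "dz": -0.12}
    - {"fingers": 87.8, "dx": -0.44, "dy": -0.93, "dz": -0.12}
    - {"fingers": 87.8, "dx": -0.44, "dy": -0.93, "dz": -0.12}

```text
invalid input
```

Emit:
apply_moves:
  motion:
    - {"fingers": 87.8, "dx": -0.44, "dy": -0.93, "dz": -0.12}
    - {"fingers": 87.8, "dx": -0.44, "dy": -0.93, "dz": -0.12}
    - {"fingers": 87.8, "dx": -0.44, "dy": -0.93, "dz": -0.12}
    - {"fingers": 87.8, "dx": -0.44, "dy": -0.93, "dz": -0.12}

```text
invalid input
```

```bash
python3 - <<'E'
from h import *
save('b',['wrist']); z=load('b_wrist'); s=bot.sense()
print(s['time'],s['eef_pos'],s['contact_force'],z['E'].round(3),z['K'][0],z['k1'],proj(z,[.483,.2727,.168]))
plan([(.6128,-.0151,.2,102.4),(.6128,-.0151,.093,102.4)])
E
```

```text
0.15 [0.2536863  0.54342293 0.18705094] [-0.36557625 -0.23891485  0.48474042] [[ 0.422  0.872  0.25   0.185]
 [ 0.907 -0.405 -0.119  0.575]
 [-0.003  0.277 -0.961  0.384]
 [ 0.     0.     0.     1.   ]] [359.54700657   0.         283.10839364] -0.09013491634396417 [[135.04075587 540.00970992]]
-> [ 0.613 -0.015  0.2  ] {'dx': -0.878, 'dy': -0.553, 'dz': -0.019, 'wx': -0.001, 'wy': -0.0, 'wz': -0.312}
-> [ 0.613 -0.015  0.2  ] {'dx': -0.361, 'dy': -0.973, 'dz': -0.02, 'wx': 0.0, 'wy': 0.0, 'wz': 0.0}
-> [ 0.613 -0.015  0.2  ] {'dx': -0.361, 'dy': -0.973, 'dz': -0.02, 'wx': 0.0, 'wy': 0.0, 'wz': 0.0}
-> [ 0.613 -0.015  0.2  ] {'dx': -0.361, 'dy': -0.973, 'dz': -0.02, 'wx': 0.0, 'wy': 0.0, 'wz': 0.0}
-> [ 0.613 -0.015  0.2  ] {'dx': -0.361, 'dy': -0.973, 'dz': -0.02, 'wx': 0.0, 'wy': 0.0, 'wz': 0.0}
-> [ 0.613 -0.015  0.2  ] {'dx': -0.361, 'dy': -0.973, 'dz': -0.02, 'wx': 0.0, 'wy': 0.0, 'wz': 0.0}
-> [ 0.613 -0.015  0.2  ] {'dx': -0.361, 'dy': -0.973, 'dz': -0.02, 'wx': 0.0, 'wy': 0.0, 'wz': 0.0}
-> [ 0.613 -0.015  0.2  ] {'dx': -0.361, 'dy': -0.973, 'dz': -0.02, 'wx': 0.0, 'wy': 0.0, 'wz': 0.0}
-> [ 0.613 -0.015  0.093] {'dx': -0.0, 'dy': 0.0, 'dz': 0.669, 'wx': 0.0, 'wy': 0.0, 'wz': 0.0}
-> [ 0.613 -0.015  0.093] {'dx': -0.0, 'dy': 0.0, 'dz': 0.669, 'wx': 0.0, 'wy': 0.0, 'wz': 0.0}
```

View pics/b_wrist.png

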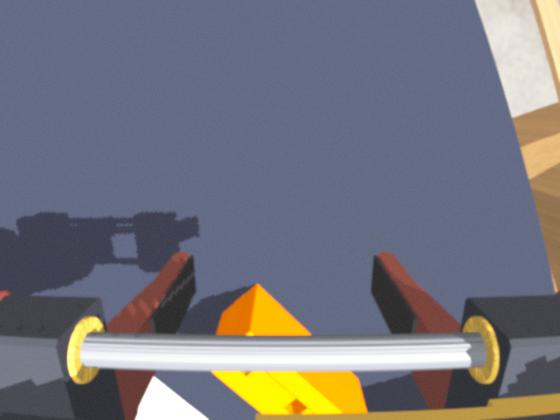

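The calls were refused, probably because every key has to be present. The wrist view shows only the fingers, with a corner of the orange rack at (258,290). I'll retry with full rows.

Emit:
apply_moves:
  motion:
    - {"fingers": 87.8, "dx": -0.27, "dy": -0.2, "dz": -0.2, "wx": 0, "wy": 0, "wz": -0.06}
    - {"fingers": 87.8, "dx": -0.81, "dy": -0.61, "dz": -0.4, "wx": 0, "wy": 0, "wz": -0.312}
    - {"fingers": 87.8, "dx": -0.81, "dy": -0.61, "dz": -0.4, "wx": 0, "wy": 0, "wz": -0.312}
    - {"fingers": 87.8, "dx": -0.81, "dy": -0.61, "dz": -0.4, "wx": 0, "wy": 0, "wz": -0.312}
    - {"fingers": 87.8, "dx": -0.81, "dy": -0.61, "dz": -0.4, "wx": 0, "wy": 0, "wz": -0.312}
    - {"fingers": 87.8, "dx": -0.81, "dy": -0.61, "dz": -0.4, "wx": 0, "wy": 0, "wz": -0.312}

```text
time: 0.65
eef_pos: [0.2922, 0.4716, 0.22]
ee_rot: [-0.348, 3.122, 0.0]
contact_force: [-0.0, 0.2, -0.5]
width: 0.0877
gripper_force: 0.0
```

Emit:
apply_moves:
  motion:
    - {"fingers": 87.8, "dx": -0.27, "dy": -0.98, "dz": -0.4, "wx": 0, "wy": 0, "wz": 0}
    - {"fingers": 87.8, "dx": -0.27, "dy": -0.98, "dz": -0.4, "wx": 0, "wy": 0, "wz": 0}
    - {"fingers": 87.8, "dx": -0.27, "dy": -0.98, "dz": -0.4, "wx": 0, "wy": 0, "wz": 0}

```text
time: 0.9
eef_pos: [0.3324, 0.3969, 0.2552]
ee_rot: [-0.333, 3.12, 0.001]
contact_force: [-0.9, 0.1, 0.4]
width: 0.0878
gripper_force: 0.0
```

Emit:
apply_moves:
  motion:
    - {"fingers": 87.8, "dx": -0.44, "dy": -0.93, "dz": -0.12, "wx": 0, "wy": 0, "wz": 0}
    - {"fingers": 87.8, "dx": -0.44, "dy": -0.93, "dz": -0.12, "wx": 0, "wy": 0, "wz": 0}
    - {"fingers": 87.8, "dx": -0.44, "dy": -0.93, "dz": -0.12, "wx": 0, "wy": 0, "wz": 0}

```text
time: 1.15
eef_pos: [0.3837, 0.3308, 0.2623]
ee_rot: [-0.329, 3.122, -0.002]
contact_force: [0.4, -0.0, 0.0]
width: 0.0876
gripper_force: 0.0
```

```bash
python3 - <<'E'
from h import *
save('b',['wrist']); z=load('b_wrist'); s=bot.sense()
print(s['time'],s['eef_pos'],s['contact_force'],z['E'].round(3),proj(z,[.483,.2727,.168]))
plan([(.6128,-.0151,.2,102.4),(.6128,-.0151,.093,102.4)])
E
```

```text
1.2 [0.38206238 0.33298004 0.26183172] [-0.35695567  0.12815227  0.29323546] [[-0.211  0.939  0.271  0.308]
 [ 0.977  0.203  0.057  0.316]
 [-0.001  0.277 -0.961  0.459]
 [ 0.     0.     0.     1.   ]] [[196.37943443 299.3926053 ]]
-> [ 0.613 -0.015  0.2  ] {'dx': -0.381, 'dy': -0.972, 'dz': 0.155, 'wx': -0.0, 'wy': 0.0, 'wz': -0.002}
-> [ 0.613 -0.015  0.2  ] {'dx': -0.377, 'dy': -0.974, 'dz': 0.155, 'wx': 0.0, 'wy': 0.0, 'wz': 0.0}
-> [ 0.613 -0.015  0.2  ] {'dx': -0.377, 'dy': -0.974, 'dz': 0.155, 'wx': 0.0, 'wy': 0.0, 'wz': 0.0}
-> [ 0.613 -0.015  0.2  ] {'dx': -0.377, 'dy': -0.974, 'dz': 0.155, 'wx': 0.0, 'wy': 0.0, 'wz': 0.0}
-> [ 0.613 -0.015  0.2  ] {'dx': -0.377, 'dy': -0.974, 'dz': 0.155, 'wx': 0.0, 'wy': 0.0, 'wz': 0.0}
-> [ 0.613 -0.015  0.093] {'dx': -0.0, 'dy': 0.0, 'dz': 0.669, 'wx': 0.0, 'wy': 0.0, 'wz': 0.0}
-> [ 0.613 -0.015  0.093] {'dx': -0.0, 'dy': 0.0, 'dz': 0.669, 'wx': 0.0, 'wy': 0.0, 'wz': 0.0}
```

View pics/b_wrist.png

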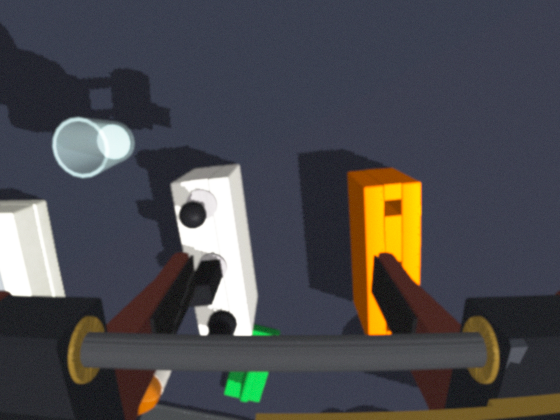

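The wrist view shows the rammer at (193,213), the key's square handle half hidden behind a finger at (207,270), and the driver at (222,322). I'll measure the handle's yaw later and go on to the cover.

Emit:
apply_moves:
  motion:
    - {"fingers": 87.8, "dx": -0.38, "dy": -0.97, "dz": 0.1, "wx": 0, "wy": 0, "wz": 0}
    - {"fingers": 87.8, "dx": -0.38, "dy": -0.97, "dz": 0.1, "wx": 0, "wy": 0, "wz": 0}
    - {"fingers": 87.8, "dx": -0.38, "dy": -0.97, "dz": 0.1, "wx": 0, "wy": 0, "wz": 0}

```text
time: 1.45
eef_pos: [0.4287, 0.262, 0.2519]
ee_rot: [0.332, -3.123, 0.005]
contact_force: [0.5, -0.1, -0.6]
width: 0.0874
gripper_force: 0.0
```

Emit:
apply_moves:
  motion:
    - {"fingers": 87.8, "dx": -0.38, "dy": -0.97, "dz": 0.15, "wx": 0, "wy": 0, "wz": 0}
    - {"fingers": 87.8, "dx": -0.38, "dy": -0.97, "dz": 0.15, "wx": 0, "wy": 0, "wz": 0}
    - {"fingers": 87.8, "dx": -0.38, "dy": -0.97, "dz": 0.15, "wx": 0, "wy": 0, "wz": 0}

```text
time: 1.7
eef_pos: [0.4748, 0.1929, 0.2391]
ee_rot: [0.332, -3.122, 0.004]
contact_force: [-0.1, 0.3, -0.4]
width: 0.0876
gripper_force: 0.0
```

Emit:
apply_moves:
  motion:
    - {"fingers": 87.8, "dx": -0.38, "dy": -0.97, "dz": 0.15, "wx": 0, "wy": 0, "wz": 0}
    - {"fingers": 87.8, "dx": -0.38, "dy": -0.97, "dz": 0.15, "wx": 0, "wy": 0, "wz": 0}
    - {"fingers": 87.8, "dx": -0.38, "dy": -0.97, "dz": 0.15, "wx": 0, "wy": 0, "wz": 0}

```text
time: 1.95
eef_pos: [0.521, 0.1238, 0.2267]
ee_rot: [0.332, -3.121, 0.003]
contact_force: [0.4, -0.1, -0.0]
width: 0.0878
gripper_force: 0.0
```

Emit:
apply_moves:
  motion:
    - {"fingers": 87.8, "dx": -0.38, "dy": -0.97, "dz": 0.15, "wx": 0, "wy": 0, "wz": 0}
    - {"fingers": 87.8, "dx": -0.38, "dy": -0.97, "dz": 0.15, "wx": 0, "wy": 0, "wz": 0}
    - {"fingers": 87.8, "dx": -0.38, "dy": -0.97, "dz": 0.15, "wx": 0, "wy": 0, "wz": 0}
    - {"fingers": 87.8, "dx": -0.38, "dy": -0.97, "dz": 0.15, "wx": 0, "wy": 0, "wz": 0}

```text
time: 2.28
eef_pos: [0.5657, 0.0582, 0.2158]
ee_rot: [0.336, -3.12, -0.001]
contact_force: [-0.5, 1.2, -0.5]
width: 0.088
gripper_force: 0.0
```

```bash
python3 - <<'E'
from h import *
save('c',['wrist']); s=bot.sense(); print(s['time'],s['eef_pos'])
plan([(.6128,-.0151,.2,102.4),(.6128,-.0151,.093,102.4)])
E
```

```text
2.3333 [0.56539489 0.05921542 0.21667585]
-> [ 0.613 -0.015  0.2  ] {'dx': -0.19, 'dy': -0.517, 'dz': 0.103, 'wx': 0.001, 'wy': -0.001, 'wz': -0.0}
-> [ 0.613 -0.015  0.2  ] {'dx': -0.19, 'dy': -0.517, 'dz': 0.104, 'wx': 0.0, 'wy': 0.0, 'wz': 0.0}
-> [ 0.613 -0.015  0.093] {'dx': -0.0, 'dy': 0.0, 'dz': 0.669, 'wx': 0.0, 'wy': 0.0, 'wz': 0.0}
-> [ 0.613 -0.015  0.093] {'dx': -0.0, 'dy': 0.0, 'dz': 0.669, 'wx': 0.0, 'wy': 0.0, 'wz': 0.0}
```

Emit:
apply_moves:
  motion:
    - {"fingers": 87.8, "dx": -0.38, "dy": -1.0, "dz": 0.2, "wx": 0, "wy": 0, "wz": 0}
    - {"fingers": 87.8, "dx": -0.38, "dy": -1.0, "dz": 0.2, "wx": 0, "wy": 0, "wz": 0}
    - {"fingers": 87.8, "dx": -0.38, "dy": -1.0, "dz": 0.2, "wx": 0, "wy": 0, "wz": 0}
    - {"fingers": 87.8, "dx": -0.38, "dy": -1.0, "dz": 0.2, "wx": 0, "wy": 0, "wz": 0}

```text
time: 2.67
eef_pos: [0.6125, -0.013, 0.2003]
ee_rot: [0.338, -3.121, -0.001]
contact_force: [-0.2, -0.2, 0.5]
width: 0.0878
gripper_force: 0.0
```

Emit:
apply_moves:
  motion:
    - {"fingers": 87.8, "dx": 0, "dy": -0.03, "dz": 0.4, "wx": 0, "wy": 0, "wz": 0}
    - {"fingers": 87.8, "dx": 0, "dy": -0.03, "dz": 0.4, "wx": 0, "wy": 0, "wz": 0}
    - {"fingers": 87.8, "dx": 0, "dy": -0.03, "dz": 0.4, "wx": 0, "wy": 0, "wz": 0}

```text
time: 2.92
eef_pos: [0.6116, -0.0136, 0.1685]
ee_rot: [0.342, -3.119, -0.002]
contact_force: [-0.9, -0.4, 0.5]
width: 0.088
gripper_force: 0.0
```

```bash
python3 - <<'E'
from h import *
save('c',['wrist']); s=bot.sense(); print(s['time'],s['eef_pos'])
z=load('c_wrist'); C=cloud(z); H=C[...,2]
m=(H>.110)&(H<.130)&(abs(C[...,0]-.613)<.06)&(abs(C[...,1]+.015)<.04); print(m.sum(),C[m].mean(0),cv2.minAreaRect((C[m][:,:2]*1000).astype(np.float32)))
plan([(.6128,-.0151,.093,102.4)])
E
```

```text
2.9667 [ 0.61238826 -0.01392292  0.17033207]
1810 [ 0.60919606 -0.01707509  0.12344527] ((611.3111572265625, -16.504558563232422), (69.0363540649414, 13.624107360839844), 12.25757884979248)
-> [ 0.613 -0.015  0.093] {'dx': -0.002, 'dy': -0.016, 'dz': 0.967, 'wx': 0.0, 'wy': -0.0, 'wz': 0.001}
```

View pics/c_wrist.png

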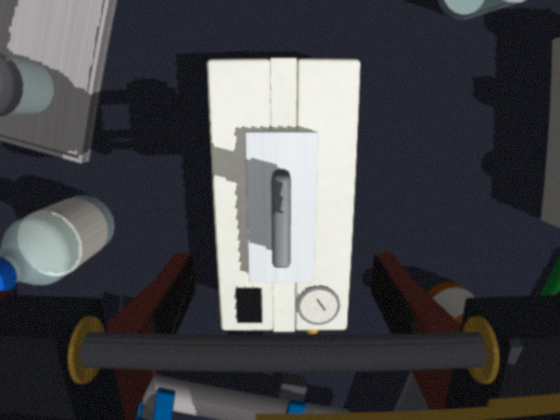

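The wrist view shows the grip block centred between the fingers at (282,218), and its measured size of 69 x 14 matches. Now I'll descend, grip and lift.

Emit:
apply_moves:
  motion:
    - {"fingers": 87.8, "dx": 0, "dy": -0.03, "dz": 0.4, "wx": 0, "wy": 0, "wz": 0}
    - {"fingers": 87.8, "dx": 0, "dy": -0.03, "dz": 0.75, "wx": 0, "wy": 0, "wz": 0}
    - {"fingers": 87.8, "dx": 0, "dy": -0.03, "dz": 0.95, "wx": 0, "wy": 0, "wz": 0}
    - {"fingers": 87.8, "dx": 0, "dy": -0.03, "dz": 0.95, "wx": 0, "wy": 0, "wz": 0}

```text
time: 3.3
eef_pos: [0.6119, -0.0169, 0.091]
ee_rot: [0.341, -3.118, -0.002]
contact_force: [-0.7, -0.3, -1.0]
width: 0.0878
gripper_force: 0.0
```

Emit:
apply_moves:
  motion:
    - {"fingers": 5, "dx": 0, "dy": 0, "dz": 0, "wx": 0, "wy": 0, "wz": 0}
    - {"fingers": 5, "dx": 0, "dy": 0, "dz": 0, "wx": 0, "wy": 0, "wz": 0}
    - {"fingers": 5, "dx": 0, "dy": 0, "dz": 0, "wx": 0, "wy": 0, "wz": 0}
    - {"fingers": 5, "dx": 0, "dy": 0, "dz": 0, "wx": 0, "wy": 0, "wz": 0}
    - {"fingers": 5, "dx": 0, "dy": 0, "dz": 0, "wx": 0, "wy": 0, "wz": 0}
    - {"fingers": 5, "dx": 0, "dy": 0, "dz": 0, "wx": 0, "wy": 0, "wz": 0}
    - {"fingers": 5, "dx": 0, "dy": 0, "dz": 0, "wx": 0, "wy": 0, "wz": 0}
    - {"fingers": 5, "dx": 0, "dy": 0, "dz": 0, "wx": 0, "wy": 0, "wz": 0}

```text
time: 3.97
eef_pos: [0.6136, -0.0183, 0.0936]
ee_rot: [-0.34, 3.123, 0.0]
contact_force: [-0.2, -0.1, -0.9]
width: 0.0376
gripper_force: 0.0
```

Still closing; I'll wait a little longer and then lift.

Emit:
apply_moves:
  motion:
    - {"fingers": 5, "dx": 0, "dy": 0, "dz": 0, "wx": 0, "wy": 0, "wz": 0}
    - {"fingers": 5, "dx": 0, "dy": 0, "dz": 0, "wx": 0, "wy": 0, "wz": 0}
    - {"fingers": 5, "dx": 0, "dy": 0, "dz": 0, "wx": 0, "wy": 0, "wz": 0}
    - {"fingers": 5, "dx": 0, "dy": 0, "dz": 0, "wx": 0, "wy": 0, "wz": 0}
    - {"fingers": 5, "dx": 0, "dy": 0, "dz": 0, "wx": 0, "wy": 0, "wz": 0}
    - {"fingers": 5, "dx": 0, "dy": 0, "dz": 0, "wx": 0, "wy": 0, "wz": 0}
    - {"fingers": 5, "dx": 0, "dy": 0, "dz": 0, "wx": 0, "wy": 0, "wz": 0}

```text
time: 4.55
eef_pos: [0.6136, -0.0182, 0.0935]
ee_rot: [0.34, -3.123, -0.0]
contact_force: [0.3, 0.9, 0.3]
width: 0.005
gripper_force: 0.0
```

Emit:
apply_moves:
  motion:
    - {"fingers": 5, "dx": 0, "dy": 0, "dz": -0.1, "wx": 0, "wy": 0, "wz": 0}
    - {"fingers": 5, "dx": 0, "dy": 0, "dz": -0.2, "wx": 0, "wy": 0, "wz": 0}
    - {"fingers": 5, "dx": 0, "dy": 0, "dz": -0.45, "wx": 0, "wy": 0, "wz": 0}
    - {"fingers": 5, "dx": 0, "dy": 0, "dz": -0.7, "wx": 0, "wy": 0, "wz": 0}
    - {"fingers": 5, "dx": 0, "dy": 0, "dz": -0.9, "wx": 0, "wy": 0, "wz": 0}
    - {"fingers": 5, "dx": 0, "dy": 0, "dz": -0.9, "wx": 0, "wy": 0, "wz": 0}

```text
time: 5.05
eef_pos: [0.6154, -0.0184, 0.1714]
ee_rot: [-0.339, 3.115, -0.002]
contact_force: [0.3, 0.0, 1.2]
width: 0.0047
gripper_force: 0.0
```

```bash
python3 - <<'E'
from h import *
# controller and slot now uncovered: measure from top + wrist clouds; tray too
save('d',['wrist','top']); s=bot.sense(); print(s['time'],s['eef_pos'],s['width'],s['contact_force'])
z=load('d_top'); C=cloud(z); H=C[...,2]
for n,b in dict(low=(.002,.011),rim=(.012,.025)).items():
    m=(H>b[0])&(H<b[1])&(C[...,0]>.34)&(C[...,0]<.65)&(C[...,1]<-.19)&(C[...,1]>-.375)&(z['im'].min(2)>70)
    m=cv2.morphologyEx(m.astype(np.uint8),cv2.MORPH_OPEN,np.ones((2,2)))>0
    print(n,m.sum(),cv2.minAreaRect((C[m][:,:2]*1000).astype(np.float32)))
plan([(.48,-.16,.2,86),(.442,-.279,.2,86),(.442,-.279,.06,86)])
E
```

```text
5.15 [ 0.61419371 -0.01829396  0.16673386] 0.005482045449112771 [ 0.11237275  0.89807365 -0.54343632]
low 2104 ((507.5994873046875, -148.41928100585938), (402.9221496582031, 253.91917419433594), 85.63687896728516)
rim 206 ((501.9589538574219, -152.72616577148438), (413.43701171875, 251.86410522460938), 85.89107513427734)
-> [ 0.48 -0.16  0.2 ] {'dx': 0.673, 'dy': -0.457, 'dz': -0.14, 'wx': -0.0, 'wy': 0.001, 'wz': 0.137}
-> [ 0.48 -0.16  0.2 ] {'dx': 0.517, 'dy': -0.628, 'dz': -0.139, 'wx': 0.0, 'wy': 0.0, 'wz': 0.0}
-> [ 0.48 -0.16  0.2 ] {'dx': 0.517, 'dy': -0.628, 'dz': -0.139, 'wx': 0.0, 'wy': 0.0, 'wz': 0.0}
-> [ 0.442 -0.279  0.2  ] {'dx': 0.185, 'dy': -0.759, 'dz': 0.0, 'wx': 0.0, 'wy': 0.0, 'wz': 0.0}
-> [ 0.442 -0.279  0.2  ] {'dx': 0.185, 'dy': -0.759, 'dz': 0.0, 'wx': 0.0, 'wy': 0.0, 'wz': 0.0}
-> [ 0.442 -0.279  0.06 ] {'dx': 0.0, 'dy': 0.0, 'dz': 0.875, 'wx': 0.0, 'wy': 0.0, 'wz': 0.0}
-> [ 0.442 -0.279  0.06 ] {'dx': 0.0, 'dy': 0.0, 'dz': 0.875, 'wx': 0.0, 'wy': 0.0, 'wz': 0.0}
```

View pics/d_top.png

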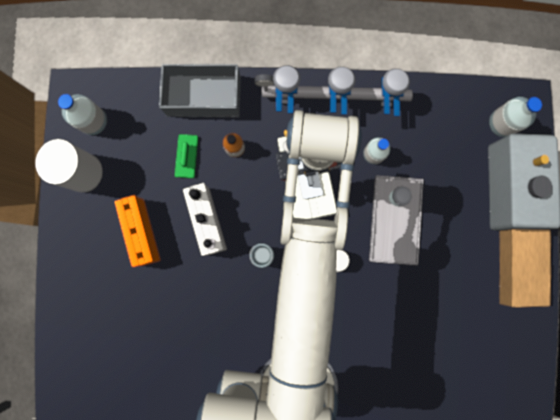

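The fingers closed to 5 mm with no force, so the grasp missed. I'll check the wrist view.

View pics/d_wrist.png

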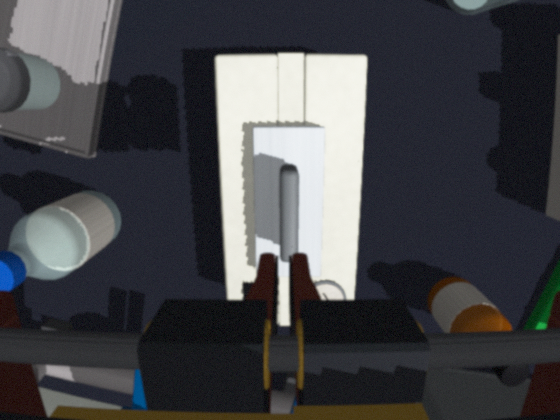

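```bash
python3 - <<'E'
from h import *
for n in ('c','d'):
    z=load(n+'_wrist'); C=cloud(z); H=C[...,2]
    for a,b in ((.08,.092),(.108,.13)):
        m=(H>a)&(H<b)&(abs(C[...,0]-.613)<.09)&(abs(C[...,1]+.015)<.05); print(n,a,m.sum(),C[m].mean(0).round(4) ,cv2.minAreaRect((C[m][:,:2]*1000).astype(np.float32)))
    E=z['E']; 
    v,u=np.nonzero(m); print(u.min(),u.max(),v.min(),v.max())
s=bot.sense(); print(s['eef_pos'],s['ee_rot'],bot.grip_point_offset)
E
```

```text
c 0.08 8484 [ 0.6064 -0.0178  0.0883] ((612.4259033203125, -16.40119171142578), (125.51348114013672, 56.19742965698242), 12.592706680297852)
c 0.108 1817 [ 0.6091 -0.0171  0.1234] ((611.3196411132812, -16.53327751159668), (69.0267562866211, 13.758674621582031), 12.43343448638916)
272 291 172 267
d 0.08 7520 [ 0.598  -0.0185  0.0841] ((610.746826171875, -15.93875503540039), (125.68956756591797, 56.21530532836914), 12.625401496887207)
d 0.108 1703 [ 0.6063 -0.0172  0.1192] ((609.527587890625, -16.100812911987305), (68.85076141357422, 13.603408813476562), 12.433162689208984)
280 299 167 261
[ 0.61419371 -0.01829396  0.16673386] [-3.39373369e-01  3.12079130e+00 -7.04661691e-04] 0.0187
```

```bash
python3 - <<'E'
from h import *
z=load('d_wrist'); C=cloud(z); print('tcp px',proj(z,bot.sense()['eef_pos']))
for p in ((265,258),(297,258),(265,270),(262,290),(290,200)): print(p,C[p[1],p[0]].round(4), z['d'][p[1],p[0]])
print('E',z['E'].round(3)); s=bot.sense(); print(s['joint_pos'])
t=load('d_top'); T=cloud(t); 
m=(abs(T[...,0]-.613)<.09)&(abs(T[...,1]+.015)<.05)&(T[...,2]>.108)&(T[...,2]<.13); print(m.sum())
E
```

```text
tcp px [[285.17620939 246.34172139]]
(265, 258) [ 0.6047 -0.0301  0.2125] 0.16537426
(297, 258) [ 0.6016 -0.0156  0.2122] 0.16573733
(265, 270) [ 0.6053 -0.0294  0.224 ] 0.15462852
(262, 290) [ 0.6052 -0.0296  0.2424] 0.13693875
(290, 200) [ 0.5968 -0.0186  0.1207] 0.25202963
E [[-0.216  0.937  0.275  0.54 ]
 [ 0.976  0.208  0.058 -0.036]
 [-0.003  0.281 -0.96   0.366]
 [ 0.     0.     0.     1.   ]]
[-8.51507916e-02  1.24432715e-01  1.23247244e+00  2.18901500e-05
  1.78224325e+00 -1.87258307e+00]
52
```

The cover has not moved. By depth, the fingertips are near z≈0.207 while the reported TCP is 0.167, so the real fingers seem to end about 40 mm above it, which explains closing over the block. I'll measure that offset properly before trying again.

```bash
python3 - <<'E'
from h import *
for n,us in (('d',(262,268,272,298,304)),('c',(172,182,384,392))):
    z=load(n+'_wrist'); C=cloud(z)
    for u in us:
        col=C[200:330,u]; d=z['d'][200:330,u]; ok=(d>.05)&(d<.2); r=np.nonzero(ok)[0]
        print(n,u,'end row',200+r.min(),col[r.min()].round(4),col[r.min()+2].round(4)) if len(r) else None
print({k:bot.get_calibration('wrist').get(k) for k in bot.get_calibration('wrist') if k not in('K','extrinsics')},[a for a in dir(bot) if a[0]!='_'])
E
```

```text
d 262 end row 253 [ 0.6054 -0.0318  0.2055] [ 0.6052 -0.0316  0.2085]
d 268 end row 252 [ 0.6049 -0.029   0.204 ] [ 0.6048 -0.0289  0.2067]
d 272 end row 253 [ 0.6045 -0.0271  0.2052] [ 0.6043 -0.027   0.2081]
d 298 end row 252 [ 0.6018 -0.0148  0.2037] [ 0.6019 -0.0149  0.2062]
d 304 end row 253 [ 0.6011 -0.0121  0.2054] [ 0.6013 -0.0121  0.2074]
c 172 end row 257 [ 0.6131 -0.0688  0.2106] [ 0.6123 -0.0678  0.2144]
c 182 end row 252 [ 0.6122 -0.0657  0.2047] [ 0.6113 -0.0646  0.209 ]
c 384 end row 252 [0.5903 0.0305 0.2056] [0.5905 0.0298 0.2081]
c 392 end row 254 [0.5892 0.033  0.2096] [0.5896 0.0326 0.2114]
{'k1': -0.09013491634396417} ['IKError', 'camera', 'finish_job', 'get_calibration', 'grip_point_offset', 'sense']
```

The fingertips are about 36 mm above the reported TCP, which fits the missed grasp. From here I'll use tip z = reported z + 0.036 and descend in steps while watching the force.

Emit:
apply_moves:
  motion:
    - {"fingers": 50, "dx": 0, "dy": 0, "dz": 0.3, "wx": 0, "wy": 0, "wz": 0}
    - {"fingers": 50, "dx": 0, "dy": 0, "dz": 0.3, "wx": 0, "wy": 0, "wz": 0}
    - {"fingers": 50, "dx": 0, "dy": 0, "dz": 0.3, "wx": 0, "wy": 0, "wz": 0}
    - {"fingers": 50, "dx": 0, "dy": 0, "dz": 0.3, "wx": 0, "wy": 0, "wz": 0}
    - {"fingers": 50, "dx": 0, "dy": 0, "dz": 0.3, "wx": 0, "wy": 0, "wz": 0}
    - {"fingers": 50, "dx": 0, "dy": 0, "dz": 0.3, "wx": 0, "wy": 0, "wz": 0}
    - {"fingers": 50, "dx": 0, "dy": 0, "dz": 0.3, "wx": 0, "wy": 0, "wz": 0}

```text
time: 5.73
eef_pos: [0.6139, -0.0183, 0.1424]
ee_rot: [-0.339, 3.122, -0.0]
contact_force: [-0.1, 0.3, -0.9]
width: 0.0476
gripper_force: 0.0
```

Emit:
apply_moves:
  motion:
    - {"fingers": 50, "dx": 0, "dy": 0.01, "dz": 0.3, "wx": 0, "wy": 0, "wz": 0}
    - {"fingers": 50, "dx": 0, "dy": 0.01, "dz": 0.55, "wx": 0, "wy": 0, "wz": 0}
    - {"fingers": 50, "dx": 0, "dy": 0.01, "dz": 0.75, "wx": 0, "wy": 0, "wz": 0}
    - {"fingers": 50, "dx": 0, "dy": 0.01, "dz": 0.85, "wx": 0, "wy": 0, "wz": 0}
    - {"fingers": 50, "dx": 0, "dy": 0.01, "dz": 0.9, "wx": 0, "wy": 0, "wz": 0}
    - {"fingers": 50, "dx": 0, "dy": 0.01, "dz": 0.95, "wx": 0, "wy": 0, "wz": 0}
    - {"fingers": 50, "dx": 0, "dy": 0.01, "dz": 0.95, "wx": 0, "wy": 0, "wz": 0}

```text
time: 6.32
eef_pos: [0.6137, -0.0175, 0.0658]
ee_rot: [-0.34, 3.123, -0.0]
contact_force: [-0.2, -0.2, -0.3]
width: 0.0501
gripper_force: 0.0
```

Emit:
apply_moves:
  motion:
    - {"fingers": 50, "dx": 0, "dy": 0, "dz": 0.06, "wx": 0, "wy": 0, "wz": 0}
    - {"fingers": 50, "dx": 0, "dy": 0, "dz": 0.06, "wx": 0, "wy": 0, "wz": 0}
    - {"fingers": 5, "dx": 0, "dy": 0, "dz": 0.06, "wx": 0, "wy": 0, "wz": 0}
    - {"fingers": 5, "dx": 0, "dy": 0, "dz": 0.06, "wx": 0, "wy": 0, "wz": 0}
    - {"fingers": 5, "dx": 0, "dy": 0, "dz": 0.06, "wx": 0, "wy": 0, "wz": 0}
    - {"fingers": 5, "dx": 0, "dy": 0, "dz": 0.06, "wx": 0, "wy": 0, "wz": 0}
    - {"fingers": 5, "dx": 0, "dy": 0, "dz": 0.06, "wx": 0, "wy": 0, "wz": 0}
    - {"fingers": 5, "dx": 0, "dy": 0, "dz": 0.06, "wx": 0, "wy": 0, "wz": 0}

```text
time: 6.98
eef_pos: [0.6135, -0.017, 0.0609]
ee_rot: [-0.34, 3.123, 0.001]
contact_force: [-0.0, -0.4, -0.5]
width: 0.0136
gripper_force: 30.4
```

Emit:
apply_moves:
  motion:
    - {"fingers": 5, "dx": 0, "dy": 0, "dz": 0, "wx": 0, "wy": 0, "wz": 0}
    - {"fingers": 5, "dx": 0, "dy": 0, "dz": 0, "wx": 0, "wy": 0, "wz": 0}
    - {"fingers": 5, "dx": 0, "dy": 0, "dz": 0, "wx": 0, "wy": 0, "wz": 0}

```text
time: 7.23
eef_pos: [0.6135, -0.017, 0.0609]
ee_rot: [-0.34, 3.123, 0.001]
contact_force: [-1.4, 2.8, 1.1]
width: 0.0139
gripper_force: 30.0
```

Gripped at 13.9 mm with 30 N. I'll lift it and carry it to the tray.

Emit:
apply_moves:
  motion:
    - {"fingers": 5, "dx": 0, "dy": 0, "dz": -0.1, "wx": 0, "wy": 0, "wz": 0}
    - {"fingers": 5, "dx": 0, "dy": 0, "dz": -0.25, "wx": 0, "wy": 0, "wz": 0}
    - {"fingers": 5, "dx": 0, "dy": 0, "dz": -0.5, "wx": 0, "wy": 0, "wz": 0}
    - {"fingers": 5, "dx": 0, "dy": 0, "dz": -0.75, "wx": 0, "wy": 0, "wz": 0}
    - {"fingers": 5, "dx": 0, "dy": 0, "dz": -0.95, "wx": 0, "wy": 0, "wz": 0}
    - {"fingers": 5, "dx": 0, "dy": 0, "dz": -1.0, "wx": 0, "wy": 0, "wz": 0}
    - {"fingers": 5, "dx": 0, "dy": 0, "dz": -1.0, "wx": 0, "wy": 0, "wz": 0}

```text
time: 7.82
eef_pos: [0.6144, -0.0179, 0.1432]
ee_rot: [-0.339, 3.12, -0.002]
contact_force: [0.5, 0.1, -2.2]
width: 0.0138
gripper_force: 30.0
```

```bash
python3 - <<'E'
from h import *
save('e',['wrist']); s=bot.sense(); print(s['time'],s['eef_pos'],s['width'],s['gripper_force'])
z=load('e_wrist'); C=cloud(z); H=C[...,2]; m=(H>.003)&(H<.03)&(C[...,1]<-.19)&(C[...,1]>-.37)&(z['im'].min(2)>60); print(m.sum(),cv2.minAreaRect((C[m][:,:2]*1000).astype(np.float32)))
plan([(.48,-.18,.15,86),(.442,-.279,.12,86),(.442,-.279,.01,86)])
E
```

```text
7.8667 [ 0.61375307 -0.01774937  0.14124946] 0.01387805232050952 29.999497532844543
8286 ((597.3919677734375, -250.3506317138672), (235.26651000976562, 106.25348663330078), 5.479414463043213)
-> [ 0.48 -0.18  0.15] {'dx': 0.689, 'dy': -0.541, 'dz': -0.037, 'wx': -0.0, 'wy': 0.001, 'wz': 0.137}
-> [ 0.48 -0.18  0.15] {'dx': 0.509, 'dy': -0.713, 'dz': -0.036, 'wx': 0.0, 'wy': 0.0, 'wz': 0.0}
-> [ 0.48 -0.18  0.15] {'dx': 0.509, 'dy': -0.713, 'dz': -0.036, 'wx': 0.0, 'wy': 0.0, 'wz': 0.0}
-> [ 0.442 -0.279  0.12 ] {'dx': 0.194, 'dy': -0.634, 'dz': 0.187, 'wx': 0.0, 'wy': 0.0, 'wz': 0.0}
-> [ 0.442 -0.279  0.12 ] {'dx': 0.194, 'dy': -0.634, 'dz': 0.188, 'wx': 0.0, 'wy': 0.0, 'wz': 0.0}
-> [ 0.442 -0.279  0.01 ] {'dx': 0.0, 'dy': 0.0, 'dz': 0.687, 'wx': 0.0, 'wy': 0.0, 'wz': 0.0}
-> [ 0.442 -0.279  0.01 ] {'dx': 0.0, 'dy': 0.0, 'dz': 0.687, 'wx': 0.0, 'wy': 0.0, 'wz': 0.0}
```

Emit:
apply_moves:
  motion:
    - {"fingers": 5, "dx": 0.1, "dy": -0.08, "dz": 0, "wx": 0, "wy": 0, "wz": 0.02}
    - {"fingers": 5, "dx": 0.25, "dy": -0.2, "dz": 0, "wx": 0, "wy": 0, "wz": 0.05}
    - {"fingers": 5, "dx": 0.48, "dy": -0.38, "dz": 0, "wx": 0, "wy": 0, "wz": 0.1}
    - {"fingers": 5, "dx": 0.69, "dy": -0.54, "dz": -0.04, "wx": 0, "wy": 0, "wz": 0.137}

```text
time: 8.2
eef_pos: [0.5671, -0.0719, 0.1408]
ee_rot: [-0.117, -3.134, -0.0]
contact_force: [-0.5, -0.6, -3.2]
width: 0.014
gripper_force: 30.0
```

Emit:
apply_moves:
  motion:
    - {"fingers": 5, "dx": 0.17, "dy": -0.24, "dz": 0, "wx": 0, "wy": 0, "wz": 0}
    - {"fingers": 5, "dx": 0.34, "dy": -0.48, "dz": 0, "wx": 0, "wy": 0, "wz": 0}
    - {"fingers": 5, "dx": 0.51, "dy": -0.71, "dz": 0, "wx": 0, "wy": 0, "wz": 0}

```text
time: 8.45
eef_pos: [0.5226, -0.126, 0.1419]
ee_rot: [-0.11, -3.137, -0.001]
contact_force: [0.2, -0.4, -2.6]
width: 0.0136
gripper_force: 30.0
```

Emit:
apply_moves:
  motion:
    - {"fingers": 5, "dx": 0.17, "dy": -0.24, "dz": 0, "wx": 0, "wy": 0, "wz": 0}
    - {"fingers": 5, "dx": 0.34, "dy": -0.48, "dz": 0, "wx": 0, "wy": 0, "wz": 0}
    - {"fingers": 5, "dx": 0.51, "dy": -0.71, "dz": 0, "wx": 0, "wy": 0, "wz": 0}

```text
time: 8.7
eef_pos: [0.4778, -0.1797, 0.142]
ee_rot: [-0.11, -3.137, -0.001]
contact_force: [0.3, -0.6, -2.5]
width: 0.014
gripper_force: 30.0
```

Emit:
apply_moves:
  motion:
    - {"fingers": 5, "dx": 0.09, "dy": -0.29, "dz": 0, "wx": 0, "wy": 0, "wz": 0}
    - {"fingers": 5, "dx": 0.17, "dy": -0.5, "dz": 0, "wx": 0, "wy": 0, "wz": 0}
    - {"fingers": 5, "dx": 0.24, "dy": -0.68, "dz": 0, "wx": 0, "wy": 0, "wz": 0}
    - {"fingers": 5, "dx": 0.27, "dy": -0.8, "dz": 0, "wx": 0, "wy": 0, "wz": 0}
    - {"fingers": 5, "dx": 0.27, "dy": -0.8, "dz": 0, "wx": 0, "wy": 0, "wz": 0}
    - {"fingers": 5, "dx": 0.27, "dy": -0.8, "dz": 0, "wx": 0, "wy": 0, "wz": 0}

```text
time: 9.2
eef_pos: [0.4531, -0.2412, 0.1429]
ee_rot: [-0.112, -3.138, -0.002]
contact_force: [-0.4, -0.5, -2.5]
width: 0.0136
gripper_force: 30.0
```

```bash
python3 - <<'E'
from h import *
save('f',['wrist','side']); s=bot.sense(); print(s['time'],s['eef_pos'],s['width'],s['gripper_force'])
z=load('f_wrist'); C=cloud(z); H=C[...,2]; m=(H>.002)&(H<.03)&(C[...,1]<-.19)&(C[...,1]>-.375)&(z['im'].min(2)>60); print(m.sum(),cv2.minAreaRect((C[m][:,:2]*1000).astype(np.float32)))
plan([(.442,-.279,.14,86)])
E
```

```text
9.3 [ 0.45363595 -0.24061842  0.14340883] 0.013364571818478846 29.999578893184662
13185 ((523.6060180664062, -274.1127624511719), (167.27151489257812, 307.8679504394531), 85.89655303955078)
-> [ 0.442 -0.279  0.14 ] {'dx': 0.112, 'dy': -0.489, 'dz': 0.042, 'wx': 0.0, 'wy': -0.0, 'wz': 0.0}
```

View pics/f_wrist.png

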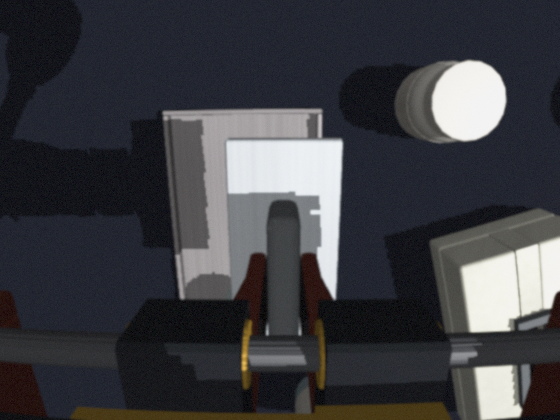

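The wrist view shows the cover held level, and the near corners of the tray rim at (163,110) and (322,109). I'll locate the tray from those corners.

```bash
python3 - <<'E'
from h import *
z=load('f_wrist'); P=ray(z,[(163,110),(322,109)],.016)[:,:2]; w=P[1]-P[0]; L=np.linalg.norm(w); n=np.array([w[1],-w[0]])/L
if n[0]<0:n=-n
print(P,L,np.degrees(np.arctan2(n[1],n[0])),'centre',P.mean(0)+.125*n,'cover goal',P.mean(0)+.072*n)
g=P.mean(0)+.072*n; plan([(*g,.14,np.degrees(np.arctan2(n[1],n[0]))+90),(*g,.0,86)])
E
```

```text
[[ 0.36568458 -0.34190921]
 [ 0.37531713 -0.20252928]] 0.13971238172062314 -3.9534269368989143 centre [ 0.4952034  -0.28083744] cover goal [ 0.44232952 -0.27718333]
-> [ 0.442 -0.277  0.14 ] {'dx': 0.109, 'dy': -0.466, 'dz': 0.042, 'wx': 0.0, 'wy': -0.0, 'wz': -0.0}
-> [ 0.442 -0.277  0.   ] {'dx': 0.0, 'dy': 0.0, 'dz': 0.875, 'wx': 0.0, 'wy': 0.0, 'wz': 0.0}
-> [ 0.442 -0.277  0.   ] {'dx': 0.0, 'dy': 0.0, 'dz': 0.875, 'wx': 0.0, 'wy': 0.0, 'wz': 0.0}
```

Emit:
apply_moves:
  motion:
    - {"fingers": 5, "dx": 0.03, "dy": -0.2, "dz": 0, "wx": 0, "wy": 0, "wz": 0}
    - {"fingers": 5, "dx": 0.06, "dy": -0.4, "dz": 0.05, "wx": 0, "wy": 0, "wz": 0}
    - {"fingers": 5, "dx": 0.06, "dy": -0.47, "dz": 0.2, "wx": 0, "wy": 0, "wz": 0}
    - {"fingers": 5, "dx": 0.06, "dy": -0.47, "dz": 0.5, "wx": 0, "wy": 0, "wz": 0}
    - {"fingers": 5, "dx": 0.06, "dy": -0.47, "dz": 0.75, "wx": 0, "wy": 0, "wz": 0}
    - {"fingers": 5, "dx": 0.06, "dy": -0.47, "dz": 0.9, "wx": 0, "wy": 0, "wz": 0}
    - {"fingers": 5, "dx": 0.06, "dy": -0.47, "dz": 0.9, "wx": 0, "wy": 0, "wz": 0}

```text
time: 9.88
eef_pos: [0.4445, -0.2765, 0.0676]
ee_rot: [-0.109, -3.134, -0.006]
contact_force: [-0.1, 0.6, -3.6]
width: 0.0136
gripper_force: 30.0
```

Emit:
apply_moves:
  motion:
    - {"fingers": 5, "dx": 0, "dy": 0, "dz": 0.25, "wx": 0, "wy": 0, "wz": 0}
    - {"fingers": 5, "dx": 0, "dy": 0, "dz": 0.5, "wx": 0, "wy": 0, "wz": 0}
    - {"fingers": 5, "dx": 0, "dy": 0, "dz": 0.7, "wx": 0, "wy": 0, "wz": 0}
    - {"fingers": 5, "dx": 0, "dy": 0, "dz": 0.8, "wx": 0, "wy": 0, "wz": 0}
    - {"fingers": 5, "dx": 0, "dy": 0, "dz": 0.8, "wx": 0, "wy": 0, "wz": 0}
    - {"fingers": 5, "dx": 0, "dy": 0, "dz": 0.8, "wx": 0, "wy": 0, "wz": 0}

```text
time: 10.38
eef_pos: [0.4464, -0.2786, 0.0088]
ee_rot: [0.11, 3.139, -0.0]
contact_force: [-0.7, 0.5, -2.0]
width: 0.0142
gripper_force: 30.0
```

```bash
python3 - <<'E'
from h import *
plan([(.446,-.2773,-.003,86)]); print(bot.sense()['eef_pos'])
E
```

```text
-> [ 0.446 -0.277 -0.003] {'dx': 0.006, 'dy': 0.015, 'dz': 0.147, 'wx': -0.0, 'wy': 0.0, 'wz': -0.0}
[ 0.44641432 -0.27855241  0.00876295]
```

Now I'll lower it gently to contact.

Emit:
apply_moves:
  motion:
    - {"fingers": 5, "dx": 0, "dy": 0, "dz": 0.06, "wx": 0, "wy": 0, "wz": 0}
    - {"fingers": 5, "dx": 0, "dy": 0, "dz": 0.1, "wx": 0, "wy": 0, "wz": 0}
    - {"fingers": 5, "dx": 0, "dy": 0, "dz": 0.14, "wx": 0, "wy": 0, "wz": 0}
    - {"fingers": 5, "dx": 0, "dy": 0, "dz": 0.16, "wx": 0, "wy": 0, "wz": 0}
    - {"fingers": 5, "dx": 0, "dy": 0, "dz": 0.16, "wx": 0, "wy": 0, "wz": 0}

```text
time: 10.8
eef_pos: [0.446, -0.2787, -0.0049]
ee_rot: [0.11, 3.14, -0.0]
contact_force: [0.3, 0.0, -3.8]
width: 0.0141
gripper_force: 30.0
```

Emit:
apply_moves:
  motion:
    - {"fingers": 5, "dx": 0, "dy": 0, "dz": 0.01, "wx": 0, "wy": 0, "wz": 0}
    - {"fingers": 5, "dx": 0, "dy": 0, "dz": 0.02, "wx": 0, "wy": 0, "wz": 0}
    - {"fingers": 5, "dx": 0, "dy": 0, "dz": 0.02, "wx": 0, "wy": 0, "wz": 0}

```text
time: 11.05
eef_pos: [0.4462, -0.2788, -0.0051]
ee_rot: [0.11, 3.139, -0.001]
contact_force: [-4.3, 1.7, 4.7]
width: 0.0138
gripper_force: 30.0
```

Contact: the force reads +4.7 N up. I'll release, rise and head for the key.

Emit:
apply_moves:
  motion:
    - {"fingers": 60, "dx": 0, "dy": 0, "dz": 0, "wx": 0, "wy": 0, "wz": 0}
    - {"fingers": 60, "dx": 0, "dy": 0, "dz": 0, "wx": 0, "wy": 0, "wz": 0}
    - {"fingers": 60, "dx": 0, "dy": 0, "dz": 0, "wx": 0, "wy": 0, "wz": 0}
    - {"fingers": 60, "dx": 0, "dy": 0, "dz": 0, "wx": 0, "wy": 0, "wz": 0}
    - {"fingers": 60, "dx": 0, "dy": 0, "dz": 0, "wx": 0, "wy": 0, "wz": 0}
    - {"fingers": 60, "dx": 0, "dy": 0, "dz": -0.1, "wx": 0, "wy": 0, "wz": 0}
    - {"fingers": 60, "dx": 0, "dy": 0, "dz": -0.5, "wx": 0, "wy": 0, "wz": 0}
    - {"fingers": 60, "dx": 0, "dy": 0, "dz": -1, "wx": 0, "wy": 0, "wz": 0}

```text
time: 11.72
eef_pos: [0.444, -0.2772, 0.0712]
ee_rot: [-0.11, -3.134, -0.006]
contact_force: [0.9, -1.1, 0.8]
width: 0.0594
gripper_force: 0.0
```

Emit:
apply_moves:
  motion:
    - {"fingers": 87.8, "dx": 0, "dy": 0, "dz": -0.5, "wx": 0, "wy": 0, "wz": 0}
    - {"fingers": 87.8, "dx": 0, "dy": 0, "dz": -1, "wx": 0, "wy": 0, "wz": 0}
    - {"fingers": 87.8, "dx": 0, "dy": 0, "dz": -1, "wx": 0, "wy": 0, "wz": 0}
    - {"fingers": 87.8, "dx": 0, "dy": 0, "dz": -1, "wx": 0, "wy": 0, "wz": 0}

```text
time: 12.05
eef_pos: [0.4474, -0.2796, 0.1577]
ee_rot: [0.11, 3.134, -0.006]
contact_force: [-0.0, -0.7, -0.6]
width: 0.0832
gripper_force: 0.0
```

```bash
python3 - <<'E'
from h import *
save('g',['side','wrist']); z=load('g_side'); C=cloud(z); H=C[...,2]
for a,b in ((.015,.03),(.048,.07)):
    m=(H>a)&(H<b)&(abs(C[...,0]-.446)<.08)&(abs(C[...,1]+.278)<.06); print(a,m.sum(),C[m].mean(0).round(4) if m.any() else '',cv2.minAreaRect((C[m][:,:2]*1000).astype(np.float32)) if m.any() else '', C[m][:,2].std() if m.any() else '')
print(bot.sense()['eef_pos'])
plan([(.50,.0,.21,107.3),(.483,.273,.21,107.3)])
E
```

```text
0.015 2137 [ 0.4397 -0.2799  0.0191] ((437.54083251953125, -274.2037353515625), (73.11971282958984, 150.8980255126953), 73.68205261230469) 0.0017184421792474844
0.048 423 [ 0.4425 -0.2801  0.0537] ((443.5880126953125, -279.4586181640625), (14.786360740661621, 69.11100006103516), 86.23641967773438) 0.0016324311076446306
[ 0.44573287 -0.27845196  0.15283419]
-> [0.5  0.   0.21] {'dx': -0.108, 'dy': 0.88, 'dz': -0.178, 'wx': 0.0, 'wy': -0.0, 'wz': -0.178}
-> [0.5  0.   0.21] {'dx': -0.421, 'dy': 0.78, 'dz': -0.179, 'wx': 0.0, 'wy': 0.0, 'wz': 0.0}
-> [0.5  0.   0.21] {'dx': -0.421, 'dy': 0.78, 'dz': -0.179, 'wx': 0.0, 'wy': 0.0, 'wz': 0.0}
-> [0.5  0.   0.21] {'dx': -0.421, 'dy': 0.78, 'dz': -0.179, 'wx': 0.0, 'wy': 0.0, 'wz': 0.0}
-> [0.483 0.273 0.21 ] {'dx': -0.203, 'dy': 0.83, 'dz': 0.0, 'wx': 0.0, 'wy': 0.0, 'wz': 0.0}
-> [0.483 0.273 0.21 ] {'dx': -0.203, 'dy': 0.83, 'dz': 0.0, 'wx': 0.0, 'wy': 0.0, 'wz': 0.0}
-> [0.483 0.273 0.21 ] {'dx': -0.203, 'dy': 0.83, 'dz': 0.0, 'wx': 0.0, 'wy': 0.0, 'wz': 0.0}
-> [0.483 0.273 0.21 ] {'dx': -0.203, 'dy': 0.83, 'dz': 0.0, 'wx': 0.0, 'wy': 0.0, 'wz': 0.0}
```

The cover lies flat in the tray: plate top 19 mm, grip top 54 mm, yaw along the tray. On to the key.

Emit:
apply_moves:
  motion:
    - {"fingers": 87.8, "dx": -0.05, "dy": 0.4, "dz": -0.1, "wx": 0, "wy": 0, "wz": -0.05}
    - {"fingers": 87.8, "dx": -0.11, "dy": 0.88, "dz": -0.2, "wx": 0, "wy": 0, "wz": -0.178}
    - {"fingers": 87.8, "dx": -0.11, "dy": 0.88, "dz": -0.2, "wx": 0, "wy": 0, "wz": -0.178}
    - {"fingers": 87.8, "dx": -0.11, "dy": 0.88, "dz": -0.2, "wx": 0, "wy": 0, "wz": -0.178}

```text
time: 12.48
eef_pos: [0.4595, -0.2072, 0.1679]
ee_rot: [0.485, -3.102, -0.002]
contact_force: [0.9, -0.2, 0.0]
width: 0.088
gripper_force: 0.0
```

Emit:
apply_moves:
  motion:
    - {"fingers": 87.8, "dx": -0.42, "dy": 0.78, "dz": -0.18, "wx": 0, "wy": 0, "wz": 0}
    - {"fingers": 87.8, "dx": -0.42, "dy": 0.78, "dz": -0.18, "wx": 0, "wy": 0, "wz": 0}
    - {"fingers": 87.8, "dx": -0.42, "dy": 0.78, "dz": -0.18, "wx": 0, "wy": 0, "wz": 0}

```text
time: 12.73
eef_pos: [0.4735, -0.1363, 0.1834]
ee_rot: [0.473, -3.105, -0.004]
contact_force: [0.4, 0.9, -0.4]
width: 0.0877
gripper_force: 0.0
```

Emit:
apply_moves:
  motion:
    - {"fingers": 87.8, "dx": -0.42, "dy": 0.78, "dz": -0.18, "wx": 0, "wy": 0, "wz": 0}
    - {"fingers": 87.8, "dx": -0.42, "dy": 0.78, "dz": -0.18, "wx": 0, "wy": 0, "wz": 0}
    - {"fingers": 87.8, "dx": -0.42, "dy": 0.78, "dz": -0.18, "wx": 0, "wy": 0, "wz": 0}

```text
time: 12.98
eef_pos: [0.4871, -0.067, 0.1978]
ee_rot: [0.474, -3.105, -0.003]
contact_force: [0.0, -0.1, 0.3]
width: 0.0878
gripper_force: 0.0
```

Emit:
apply_moves:
  motion:
    - {"fingers": 87.8, "dx": -0.42, "dy": 0.78, "dz": -0.18, "wx": 0, "wy": 0, "wz": 0}
    - {"fingers": 87.8, "dx": -0.42, "dy": 0.78, "dz": -0.18, "wx": 0, "wy": 0, "wz": 0}
    - {"fingers": 87.8, "dx": -0.42, "dy": 0.78, "dz": -0.18, "wx": 0, "wy": 0, "wz": 0}

```text
time: 13.23
eef_pos: [0.5006, 0.0022, 0.2121]
ee_rot: [0.474, -3.105, -0.002]
contact_force: [0.5, -0.6, 1.0]
width: 0.0873
gripper_force: 0.0
```

```bash
python3 - <<'E'
from h import *
save('h',['wrist']);z=load('h_wrist'); print(bot.sense()['eef_pos'])
C=cloud(z);H=C[...,2]
# controller/slot from here
for a,b in ((.066,.073),(.0755,.082),(.056,.065)):
    m=(H>a)&(H<b)&(abs(C[...,0]-.613)<.15)&(abs(C[...,1]+.013)<.1); print(a,m.sum(),cv2.minAreaRect((C[m][:,:2]*1000).astype(np.float32)) if m.any() else '')
plan([(.483,.273,.20,107.3)])
E
```

```text
[5.00273035e-01 1.62339760e-04 2.11575579e-01]
0.066 15766 ((611.9014282226562, -16.29595947265625), (241.33457946777344, 120.84422302246094), 12.76789379119873)
0.0755 1679 ((609.6524658203125, -16.862655639648438), (103.15382385253906, 36.605491638183594), 12.53609848022461)
0.056 1333 ((575.6453857421875, -24.86534881591797), (166.82322692871094, 118.28544616699219), 12.472765922546387)
-> [0.483 0.273 0.2  ] {'dx': -0.203, 'dy': 0.83, 'dz': 0.036, 'wx': 0.0, 'wy': -0.001, 'wz': 0.001}
-> [0.483 0.273 0.2  ] {'dx': -0.202, 'dy': 0.83, 'dz': 0.036, 'wx': 0.0, 'wy': 0.0, 'wz': 0.0}
-> [0.483 0.273 0.2  ] {'dx': -0.202, 'dy': 0.83, 'dz': 0.036, 'wx': 0.0, 'wy': 0.0, 'wz': 0.0}
-> [0.483 0.273 0.2  ] {'dx': -0.202, 'dy': 0.83, 'dz': 0.036, 'wx': 0.0, 'wy': 0.0, 'wz': 0.0}
```

Emit:
apply_moves:
  motion:
    - {"fingers": 87.8, "dx": -0.2, "dy": 0.83, "dz": 0, "wx": 0, "wy": 0, "wz": 0}
    - {"fingers": 87.8, "dx": -0.2, "dy": 0.83, "dz": 0, "wx": 0, "wy": 0, "wz": 0}
    - {"fingers": 87.8, "dx": -0.2, "dy": 0.83, "dz": 0, "wx": 0, "wy": 0, "wz": 0}

```text
time: 13.53
eef_pos: [0.4951, 0.0692, 0.2111]
ee_rot: [0.474, -3.103, -0.002]
contact_force: [0.1, -0.9, -0.2]
width: 0.0879
gripper_force: 0.0
```

Emit:
apply_moves:
  motion:
    - {"fingers": 87.8, "dx": -0.2, "dy": 0.83, "dz": 0, "wx": 0, "wy": 0, "wz": 0}
    - {"fingers": 87.8, "dx": -0.2, "dy": 0.83, "dz": 0, "wx": 0, "wy": 0, "wz": 0}
    - {"fingers": 87.8, "dx": -0.2, "dy": 0.83, "dz": 0, "wx": 0, "wy": 0, "wz": 0}

```text
time: 13.78
eef_pos: [0.4908, 0.1372, 0.2111]
ee_rot: [0.474, -3.103, -0.001]
contact_force: [0.9, 0.9, 0.1]
width: 0.088
gripper_force: 0.0
```

Emit:
apply_moves:
  motion:
    - {"fingers": 87.8, "dx": -0.2, "dy": 0.83, "dz": 0.05, "wx": 0, "wy": 0, "wz": 0}
    - {"fingers": 87.8, "dx": -0.2, "dy": 0.83, "dz": 0.05, "wx": 0, "wy": 0, "wz": 0}
    - {"fingers": 87.8, "dx": -0.2, "dy": 0.83, "dz": 0.05, "wx": 0, "wy": 0, "wz": 0}

```text
time: 14.03
eef_pos: [0.4864, 0.2051, 0.2067]
ee_rot: [0.475, -3.103, -0.0]
contact_force: [0.0, 0.3, -0.2]
width: 0.088
gripper_force: 0.0
```

Emit:
apply_moves:
  motion:
    - {"fingers": 87.8, "dx": -0.2, "dy": 0.83, "dz": 0.05, "wx": 0, "wy": 0, "wz": 0}
    - {"fingers": 87.8, "dx": -0.2, "dy": 0.83, "dz": 0.05, "wx": 0, "wy": 0, "wz": 0}
    - {"fingers": 87.8, "dx": -0.2, "dy": 0.83, "dz": 0.05, "wx": 0, "wy": 0, "wz": 0}
    - {"fingers": 87.8, "dx": -0.2, "dy": 0.83, "dz": 0.05, "wx": 0, "wy": 0, "wz": 0}

```text
time: 14.37
eef_pos: [0.4826, 0.2706, 0.2034]
ee_rot: [0.473, -3.104, 0.003]
contact_force: [-0.3, -1.1, -0.3]
width: 0.0878
gripper_force: 0.0
```

```bash
python3 - <<'E'
from h import *
save('i',['wrist']);z=load('i_wrist'); s=bot.sense(); print(s['eef_pos'],s['ee_rot'])
C=cloud(z);H=C[...,2]
m=(H>.096)&(H<.103)&(abs(C[...,0]-.483)<.13)&(abs(C[...,1]-.272)<.1); print('rack',m.sum(),cv2.minAreaRect((C[m][:,:2]*1000).astype(np.float32)))
near=np.hypot(C[...,0]-.483,C[...,1]-.272)<.03
for a,b in ((.162,.185),(.125,.16),(.15,.185)):
    m=near&(H>a)&(H<b); P=C[m]
    if m.sum()>20: print(a,m.sum(),P.mean(0).round(4),'zmed',np.median(P[:,2]),cv2.minAreaRect((P[:,:2]*1000).astype(np.float32)))
v,u=np.nonzero(near&(H>.15)); print(u.min(),u.max(),v.min(),v.max())
im=z['im'].copy(); u0,v0=int(proj(z,[.483,.272,.15])[0][0]),int(proj(z,[.483,.272,.15])[0][1])
cv2.imwrite('pics/crop2.png',cv2.resize(im[max(0,v0-100):v0+100,u0-130:u0+130],None,fx=3,fy=3)[:,:,::-1]); print(u0,v0)
E
```

```text
[0.48278467 0.27014407 0.20391022] [ 4.71086821e-01 -3.10487322e+00  2.96223025e-03]
rack 10325 ((481.1839294433594, 271.6197814941406), (189.76364135742188, 60.35917663574219), 17.994705200195312)
0.162 1020 [0.4796 0.2712 0.1685] zmed 0.16872567156093432 ((480.40338134765625, 271.47772216796875), (21.671524047851562, 21.41073226928711), 17.34033203125)
0.125 328 [0.4706 0.2681 0.1437] zmed 0.14416304942786543 ((471.1845703125, 268.40032958984375), (2.5891661643981934, 21.986507415771484), 17.506366729736328)
0.15 1146 [0.4786 0.2708 0.1671] zmed 0.16859551098827974 ((480.4724426269531, 271.3324279785156), (21.695589065551758, 21.6541690826416), 17.585081100463867)
208 409 206 419
286 223
```

The square handle's top measures 21.7 x 21.4 mm at z=0.1687 with yaw 17.4°, aligned with the rack, so this is the key. I'll descend and grip mid-handle.

Emit:
apply_moves:
  motion:
    - {"fingers": 60, "dx": 0, "dy": 0.02, "dz": 0.2, "wx": 0, "wy": 0, "wz": 0}
    - {"fingers": 60, "dx": 0, "dy": 0.02, "dz": 0.4, "wx": 0, "wy": 0, "wz": 0}
    - {"fingers": 60, "dx": 0, "dy": 0.02, "dz": 0.6, "wx": 0, "wy": 0, "wz": 0}
    - {"fingers": 60, "dx": 0, "dy": 0.02, "dz": 0.75, "wx": 0, "wy": 0, "wz": 0}
    - {"fingers": 60, "dx": 0, "dy": 0.02, "dz": 0.75, "wx": 0, "wy": 0, "wz": 0}

```text
time: 14.83
eef_pos: [0.4811, 0.2713, 0.1415]
ee_rot: [0.469, -3.102, 0.003]
contact_force: [0.0, -0.1, -0.6]
width: 0.061
gripper_force: 0.0
```

Emit:
apply_moves:
  motion:
    - {"fingers": 50, "dx": 0, "dy": 0, "dz": 0.2, "wx": 0, "wy": 0, "wz": 0}
    - {"fingers": 50, "dx": 0, "dy": 0, "dz": 0.4, "wx": 0, "wy": 0, "wz": 0}
    - {"fingers": 50, "dx": 0, "dy": 0, "dz": 0.6, "wx": 0, "wy": 0, "wz": 0}
    - {"fingers": 50, "dx": 0, "dy": 0, "dz": 0.73, "wx": 0, "wy": 0, "wz": 0}
    - {"fingers": 50, "dx": 0, "dy": 0, "dz": 0.73, "wx": 0, "wy": 0, "wz": 0}
    - {"fingers": 50, "dx": 0, "dy": 0, "dz": 0.73, "wx": 0, "wy": 0, "wz": 0}

```text
time: 15.33
eef_pos: [0.4818, 0.2733, 0.0866]
ee_rot: [0.472, -3.106, 0.0]
contact_force: [0.2, -0.3, 0.7]
width: 0.05
gripper_force: 0.0
```

Emit:
apply_moves:
  motion:
    - {"fingers": 15, "dx": 0, "dy": 0, "dz": 0, "wx": 0, "wy": 0, "wz": 0}
    - {"fingers": 15, "dx": 0, "dy": 0, "dz": 0, "wx": 0, "wy": 0, "wz": 0}
    - {"fingers": 15, "dx": 0, "dy": 0, "dz": 0, "wx": 0, "wy": 0, "wz": 0}
    - {"fingers": 15, "dx": 0, "dy": 0, "dz": 0, "wx": 0, "wy": 0, "wz": 0}
    - {"fingers": 15, "dx": 0, "dy": 0, "dz": 0, "wx": 0, "wy": 0, "wz": 0}
    - {"fingers": 15, "dx": 0, "dy": 0, "dz": 0, "wx": 0, "wy": 0, "wz": 0}
    - {"fingers": 15, "dx": 0, "dy": 0, "dz": 0, "wx": 0, "wy": 0, "wz": 0}

```text
time: 15.92
eef_pos: [0.4819, 0.2739, 0.0869]
ee_rot: [-0.473, 3.105, 0.0]
contact_force: [-0.2, -0.6, 2.8]
width: 0.0213
gripper_force: 30.0
```

The key is gripped: 21.3 mm at 30 N. The key tip is at reported z − 0.077. Next I'll lift it and plan the path to the slot.

Emit:
apply_moves:
  motion:
    - {"fingers": 15, "dx": 0, "dy": 0, "dz": -0.1, "wx": 0, "wy": 0, "wz": 0}
    - {"fingers": 15, "dx": 0, "dy": 0, "dz": -0.3, "wx": 0, "wy": 0, "wz": 0}
    - {"fingers": 15, "dx": 0, "dy": 0, "dz": -0.6, "wx": 0, "wy": 0, "wz": 0}
    - {"fingers": 15, "dx": 0, "dy": 0, "dz": -0.9, "wx": 0, "wy": 0, "wz": 0}
    - {"fingers": 15, "dx": 0, "dy": 0, "dz": -1, "wx": 0, "wy": 0, "wz": 0}

```text
time: 16.33
eef_pos: [0.4825, 0.2744, 0.1704]
ee_rot: [-0.473, 3.101, 0.002]
contact_force: [0.0, 0.0, 0.0]
width: 0.0221
gripper_force: 30.0
```

Emit:
apply_moves:
  motion:
    - {"fingers": 15, "dx": 0, "dy": 0, "dz": -0.2, "wx": 0, "wy": 0, "wz": 0}
    - {"fingers": 15, "dx": 0, "dy": 0, "dz": -0.4, "wx": 0, "wy": 0, "wz": 0}
    - {"fingers": 15, "dx": 0, "dy": 0, "dz": -0.5, "wx": 0, "wy": 0, "wz": 0}
    - {"fingers": 15, "dx": 0, "dy": 0, "dz": -0.5, "wx": 0, "wy": 0, "wz": 0}

```text
time: 16.67
eef_pos: [0.4822, 0.2742, 0.2081]
ee_rot: [-0.473, 3.103, 0.001]
contact_force: [-0.5, -0.6, -1.9]
width: 0.0217
gripper_force: 30.0
```

```bash
python3 - <<'E'
from h import *
s=bot.sense(); print(s['eef_pos'],s['width'])
save('j',['side','wrist'])
# held key: rod below the collar, seen from the side camera
z=load('j_side'); C=cloud(z)
p=s['eef_pos']; m=(np.hypot(C[...,0]-p[0],C[...,1]-p[1])<.03)&(C[...,2]>p[2]-.09)&(C[...,2]<p[2]+.01); P=C[m]
for a in np.arange(-.08,.02,.015):
    q=P[(P[:,2]>p[2]+a)&(P[:,2]<p[2]+a+.015)]
    if len(q): print(round(a,3),len(q),(q.mean(0)-p).round(4))
# slot in h: bezel top rect in slot coords
z=load('h_wrist'); C=cloud(z); H=C[...,2]; c=np.array([.6119,-.0163]); a=np.radians(12.6); ex=np.array([np.cos(a),np.sin(a)]); ey=np.array([-ex[1],ex[0]])
X=(C[...,:2]-c)@ex; Y=(C[...,:2]-c)@ey
m=(H>.0755)&(H<.083)&(abs(X)<.06)&(abs(Y)<.025); print('bezel x',X[m].min(),X[m].max(),'y',Y[m].min(),Y[m].max())
ctr=np.array([.6125,-.015]); st=ctr-.038*ex; plan([(*st,.215,102.6),(*st,.15,102.6)])
E
```

```text
[0.48223648 0.27418506 0.20808475] 0.021715938167642924
-0.08 12 [-0.0013 -0.0034 -0.0702]
-0.065 20 [-0.0013 -0.0035 -0.0579]
-0.05 22 [-0.0013 -0.0034 -0.0423]
-0.035 20 [-0.001  -0.0029 -0.0283]
-0.02 23 [-0.0017 -0.0038 -0.0129]
-0.005 12 [-0.0022 -0.0037 -0.0008]
bezel x -0.05389255334132234 0.04924360809243607 y -0.01838812847206825 0.018240802890289703
-> [ 0.575 -0.023  0.215] {'dx': -0.003, 'dy': -0.974, 'dz': -0.03, 'wx': -0.0, 'wy': -0.0, 'wz': 0.039}
-> [ 0.575 -0.023  0.215] {'dx': -0.084, 'dy': -0.97, 'dz': -0.03, 'wx': 0.0, 'wy': 0.0, 'wz': 0.0}
-> [ 0.575 -0.023  0.215] {'dx': -0.084, 'dy': -0.97, 'dz': -0.03, 'wx': 0.0, 'wy': 0.0, 'wz': 0.0}
-> [ 0.575 -0.023  0.215] {'dx': -0.084, 'dy': -0.97, 'dz': -0.03, 'wx': 0.0, 'wy': 0.0, 'wz': 0.0}
-> [ 0.575 -0.023  0.15 ] {'dx': -0.0, 'dy': 0.0, 'dz': 0.812, 'wx': 0.0, 'wy': 0.0, 'wz': 0.0}
```

The rod hangs vertical and on the TCP axis: the offset seen is just the 4 mm rod surface facing the camera. Moving over the slot.

Emit:
apply_moves:
  motion:
    - {"fingers": 15, "dx": 0, "dy": -0.3, "dz": 0, "wx": 0, "wy": 0, "wz": 0.01}
    - {"fingers": 15, "dx": 0, "dy": -0.65, "dz": -0.05, "wx": 0, "wy": 0, "wz": 0.039}
    - {"fingers": 15, "dx": 0, "dy": -0.97, "dz": -0.05, "wx": 0, "wy": 0, "wz": 0.039}

```text
time: 17.02
eef_pos: [0.5045, 0.199, 0.2089]
ee_rot: [0.343, -3.121, 0.001]
contact_force: [0.7, 0.2, -1.3]
width: 0.022
gripper_force: 30.0
```

Emit:
apply_moves:
  motion:
    - {"fingers": 15, "dx": -0.03, "dy": -0.33, "dz": 0, "wx": 0, "wy": 0, "wz": 0}
    - {"fingers": 15, "dx": -0.06, "dy": -0.66, "dz": 0, "wx": 0, "wy": 0, "wz": 0}
    - {"fingers": 15, "dx": -0.08, "dy": -0.97, "dz": 0, "wx": 0, "wy": 0, "wz": 0}

```text
time: 17.27
eef_pos: [0.5277, 0.124, 0.2083]
ee_rot: [0.346, -3.12, 0.0]
contact_force: [-0.3, -0.3, -1.7]
width: 0.0217
gripper_force: 30.0
```

Emit:
apply_moves:
  motion:
    - {"fingers": 15, "dx": -0.03, "dy": -0.33, "dz": 0, "wx": 0, "wy": 0, "wz": 0}
    - {"fingers": 15, "dx": -0.06, "dy": -0.66, "dz": 0, "wx": 0, "wy": 0, "wz": 0}
    - {"fingers": 15, "dx": -0.08, "dy": -0.97, "dz": 0, "wx": 0, "wy": 0, "wz": 0}

```text
time: 17.52
eef_pos: [0.551, 0.0497, 0.2083]
ee_rot: [0.346, -3.12, -0.0]
contact_force: [-0.2, 0.0, -1.5]
width: 0.0221
gripper_force: 30.0
```

Emit:
apply_moves:
  motion:
    - {"fingers": 15, "dx": -0.03, "dy": -0.33, "dz": 0, "wx": 0, "wy": 0, "wz": 0}
    - {"fingers": 15, "dx": -0.06, "dy": -0.66, "dz": 0, "wx": 0, "wy": 0, "wz": 0}
    - {"fingers": 15, "dx": -0.08, "dy": -0.9, "dz": 0, "wx": 0, "wy": 0, "wz": 0}
    - {"fingers": 15, "dx": -0.08, "dy": -0.97, "dz": 0, "wx": 0, "wy": 0, "wz": 0}
    - {"fingers": 15, "dx": -0.08, "dy": -0.97, "dz": 0, "wx": 0, "wy": 0, "wz": 0}
    - {"fingers": 15, "dx": -0.08, "dy": -0.97, "dz": 0, "wx": 0, "wy": 0, "wz": 0}

```text
time: 18.02
eef_pos: [0.574, -0.0227, 0.2092]
ee_rot: [0.346, -3.121, -0.002]
contact_force: [0.2, -0.9, -1.0]
width: 0.0223
gripper_force: 30.0
```

```bash
python3 - <<'E'
from h import *
s=bot.sense(); p=s['eef_pos']; print(s['time'],p,s['contact_force'],s['moment'])
save('k',['side','wrist']); a=np.radians(12.6); ex=np.array([np.cos(a),np.sin(a)]); ey=np.array([-ex[1],ex[0]])
for n in ('k_side','k_wrist'):
    z=load(n); C=cloud(z); H=C[...,2]; X=(C[...,:2]-[.6125,-.015])@ex; Y=(C[...,:2]-[.6125,-.015])@ey
    for h0,h1,xr,yr in ((.066,.073,.14,.08),(.0745,.084,.062,.025)):
        m=(H>h0)&(H<h1)&(abs(X)<xr)&(abs(Y)<yr); print(n,h0,m.sum(),'x',np.percentile(X[m],[.3,99.7]).round(4),'y',np.percentile(Y[m],[.3,99.7]).round(4))
    m=(H<.066)&(H>.045)&(abs(X)<.046)&(abs(Y)<.011); print('slot floor',m.sum(),np.percentile(H[m],[5,50,95]) if m.any() else '')
    if m.any():
        lo=m&(H<.057); print('low',lo.sum(),X[lo].mean() if lo.any() else '', np.histogram(X[lo],bins=9,range=(-.045,.045))[0])
    m=(np.hypot(C[...,0]-p[0],C[...,1]-p[1])<.02)&(H>p[2]-.075)&(H<p[2]); print('rod',(C[m].mean(0)[:2]-p[:2]) if m.any() else '')
print('tip in slot',(p[:2]-[.6125,-.015])@ex,(p[:2]-[.6125,-.015])@ey)
E
```

```text
18.0167 [ 0.57403239 -0.02270298  0.2091948 ] [ 0.21586271 -0.91207974 -1.01657662] [0.06575897 0.00553105 0.02121683]
k_side 0.066 4047 x [-0.1189  0.1199] y [-0.0591  0.06  ]
k_side 0.0745 398 x [-0.0524  0.0542] y [-0.0173  0.0199]
slot floor 149 [0.05484257 0.06134649 0.06329873]
low 12 0.005981917405644164 [0 0 0 0 4 8 0 0 0]
rod [-0.00228647 -0.00273094]
k_wrist 0.066 15646 x [-0.1191  0.0528] y [-0.0585  0.0602]
k_wrist 0.0745 1052 x [-0.053  -0.0054] y [-0.0166  0.0193]
slot floor 506 [0.0585642  0.06277864 0.06396139]
low 17 -0.010237165046331834 [ 0  0  7  0 10  0  0  0  0]
rod [-0.0044413  -0.00117344]
tip in slot -0.03922153996097336 0.0008739820042959308
```

The camera places the slot to within 1 mm of my estimate. I'll descend at s≈−25 mm and touch down softly.

Emit:
apply_moves:
  motion:
    - {"fingers": 15, "dx": -0.1, "dy": 0, "dz": 0.15, "wx": 0, "wy": 0, "wz": 0}
    - {"fingers": 15, "dx": -0.18, "dy": 0, "dz": 0.35, "wx": 0, "wy": 0, "wz": 0}
    - {"fingers": 15, "dx": -0.18, "dy": 0, "dz": 0.55, "wx": 0, "wy": 0, "wz": 0}
    - {"fingers": 15, "dx": -0.18, "dy": 0, "dz": 0.7, "wx": 0, "wy": 0, "wz": 0}
    - {"fingers": 15, "dx": -0.18, "dy": 0, "dz": 0.79, "wx": 0, "wy": 0, "wz": 0}
    - {"fingers": 15, "dx": -0.18, "dy": 0, "dz": 0.8, "wx": 0, "wy": 0, "wz": 0}
    - {"fingers": 15, "dx": -0.18, "dy": 0, "dz": 0.8, "wx": 0, "wy": 0, "wz": 0}

```text
time: 18.7
eef_pos: [0.5883, -0.0197, 0.146]
ee_rot: [0.347, -3.122, -0.0]
contact_force: [0.1, 0.0, -1.5]
width: 0.022
gripper_force: 30.0
```

Emit:
apply_moves:
  motion:
    - {"fingers": 15, "dx": 0, "dy": 0, "dz": 0.02, "wx": 0, "wy": 0, "wz": 0}
    - {"fingers": 15, "dx": 0, "dy": 0, "dz": 0.04, "wx": 0, "wy": 0, "wz": 0}
    - {"fingers": 15, "dx": 0, "dy": 0, "dz": 0.05, "wx": 0, "wy": 0, "wz": 0}
    - {"fingers": 15, "dx": 0, "dy": 0, "dz": 0.05, "wx": 0, "wy": 0, "wz": 0}

```text
time: 19.03
eef_pos: [0.5887, -0.0201, 0.1427]
ee_rot: [-0.346, 3.122, -0.0]
contact_force: [-0.3, 0.1, -1.5]
width: 0.0219
gripper_force: 30.0
```

Emit:
apply_moves:
  motion:
    - {"fingers": 15, "dx": 0, "dy": 0, "dz": 0.02, "wx": 0, "wy": 0, "wz": 0}
    - {"fingers": 15, "dx": 0, "dy": 0, "dz": 0.03, "wx": 0, "wy": 0, "wz": 0}
    - {"fingers": 15, "dx": 0, "dy": 0, "dz": 0.03, "wx": 0, "wy": 0, "wz": 0}

```text
time: 19.28
eef_pos: [0.5885, -0.02, 0.1397]
ee_rot: [0.346, -3.122, -0.0]
contact_force: [0.4, -0.1, -1.4]
width: 0.022
gripper_force: 30.0
```

Emit:
apply_moves:
  motion:
    - {"fingers": 15, "dx": 0, "dy": 0, "dz": 0.01, "wx": 0, "wy": 0, "wz": 0}
    - {"fingers": 15, "dx": 0, "dy": 0, "dz": 0.02, "wx": 0, "wy": 0, "wz": 0}
    - {"fingers": 15, "dx": 0, "dy": 0, "dz": 0.02, "wx": 0, "wy": 0, "wz": 0}

```text
time: 19.53
eef_pos: [0.5886, -0.02, 0.1387]
ee_rot: [-0.346, 3.122, -0.0]
contact_force: [-0.5, 0.9, -0.2]
width: 0.0215
gripper_force: 30.0
```

Contact with the floor at reported z≈0.1387, i.e. tip at 0.062. I'll slide along +x of the slot with light preload.

Emit:
apply_moves:
  motion:
    - {"fingers": 15, "dx": 0, "dy": 0, "dz": 0.01, "wx": 0, "wy": 0, "wz": 0}
    - {"fingers": 15, "dx": -0.03, "dy": 0, "dz": 0.01, "wx": 0, "wy": 0, "wz": 0}
    - {"fingers": 15, "dx": -0.06, "dy": 0, "dz": 0.01, "wx": 0, "wy": 0, "wz": 0}
    - {"fingers": 15, "dx": -0.09, "dy": 0, "dz": 0.01, "wx": 0, "wy": 0, "wz": 0}
    - {"fingers": 15, "dx": -0.1, "dy": 0, "dz": 0.01, "wx": 0, "wy": 0, "wz": 0}

```text
time: 19.95
eef_pos: [0.5965, -0.0185, 0.1381]
ee_rot: [0.346, -3.122, 0.001]
contact_force: [-3.9, -0.5, 5.2]
width: 0.0217
gripper_force: 30.0
```

Emit:
apply_moves:
  motion:
    - {"fingers": 15, "dx": -0.03, "dy": 0, "dz": 0, "wx": 0, "wy": 0, "wz": 0}
    - {"fingers": 15, "dx": -0.06, "dy": 0, "dz": 0, "wx": 0, "wy": 0, "wz": 0}
    - {"fingers": 15, "dx": -0.08, "dy": 0, "dz": 0, "wx": 0, "wy": 0, "wz": 0}
    - {"fingers": 15, "dx": -0.08, "dy": 0, "dz": 0, "wx": 0, "wy": 0, "wz": 0}

```text
time: 20.28
eef_pos: [0.603, -0.0169, 0.1377]
ee_rot: [-0.346, 3.122, -0.0]
contact_force: [-3.2, -1.6, 5.3]
width: 0.0218
gripper_force: 30.0
```

Emit:
apply_moves:
  motion:
    - {"fingers": 15, "dx": -0.02, "dy": 0, "dz": 0, "wx": 0, "wy": 0, "wz": 0}
    - {"fingers": 15, "dx": -0.04, "dy": 0, "dz": 0, "wx": 0, "wy": 0, "wz": 0}
    - {"fingers": 15, "dx": -0.06, "dy": 0, "dz": 0, "wx": 0, "wy": 0, "wz": 0}
    - {"fingers": 15, "dx": -0.06, "dy": 0, "dz": 0, "wx": 0, "wy": 0, "wz": 0}

```text
time: 20.62
eef_pos: [0.6077, -0.0157, 0.1374]
ee_rot: [-0.346, 3.122, -0.0]
contact_force: [-2.4, -0.6, 3.9]
width: 0.0216
gripper_force: 30.0
```

Emit:
apply_moves:
  motion:
    - {"fingers": 15, "dx": -0.02, "dy": 0, "dz": 0, "wx": 0, "wy": 0, "wz": 0}
    - {"fingers": 15, "dx": -0.04, "dy": 0, "dz": 0, "wx": 0, "wy": 0, "wz": 0}
    - {"fingers": 15, "dx": -0.05, "dy": 0, "dz": 0, "wx": 0, "wy": 0, "wz": 0}
    - {"fingers": 15, "dx": -0.05, "dy": 0, "dz": 0, "wx": 0, "wy": 0, "wz": 0}

```text
time: 20.95
eef_pos: [0.6115, -0.0147, 0.1374]
ee_rot: [-0.346, 3.122, 0.0]
contact_force: [-2.6, -0.8, 4.6]
width: 0.0217
gripper_force: 30.0
```

Emit:
apply_moves:
  motion:
    - {"fingers": 15, "dx": -0.02, "dy": 0, "dz": 0, "wx": 0, "wy": 0, "wz": 0}
    - {"fingers": 15, "dx": -0.04, "dy": 0, "dz": 0, "wx": 0, "wy": 0, "wz": 0}
    - {"fingers": 15, "dx": -0.05, "dy": 0, "dz": 0, "wx": 0, "wy": 0, "wz": 0}
    - {"fingers": 15, "dx": -0.05, "dy": 0, "dz": 0, "wx": 0, "wy": 0, "wz": 0}

```text
time: 21.28
eef_pos: [0.6154, -0.0139, 0.1375]
ee_rot: [-0.346, 3.122, 0.0]
contact_force: [-2.3, -0.4, 3.2]
width: 0.0219
gripper_force: 30.0
```

Emit:
apply_moves:
  motion:
    - {"fingers": 15, "dx": -0.02, "dy": 0, "dz": 0, "wx": 0, "wy": 0, "wz": 0}
    - {"fingers": 15, "dx": -0.04, "dy": 0, "dz": 0, "wx": 0, "wy": 0, "wz": 0}
    - {"fingers": 15, "dx": -0.05, "dy": 0, "dz": 0, "wx": 0, "wy": 0, "wz": 0}
    - {"fingers": 15, "dx": -0.05, "dy": 0, "dz": 0, "wx": 0, "wy": 0, "wz": 0}

```text
time: 21.62
eef_pos: [0.6199, -0.0129, 0.1371]
ee_rot: [-0.347, 3.121, 0.0]
contact_force: [1.3, -0.7, 0.5]
width: 0.0222
gripper_force: 30.0
```

The drag and support vanished at s≈+8 mm, so this is probably the hole edge. I'll advance 3 mm and probe down.

Emit:
apply_moves:
  motion:
    - {"fingers": 15, "dx": -0.03, "dy": 0, "dz": 0, "wx": 0, "wy": 0, "wz": 0}
    - {"fingers": 15, "dx": -0.035, "dy": 0, "dz": 0.02, "wx": 0, "wy": 0, "wz": 0}
    - {"fingers": 15, "dx": -0.035, "dy": 0, "dz": 0.03, "wx": 0, "wy": 0, "wz": 0}
    - {"fingers": 15, "dx": -0.035, "dy": 0, "dz": 0.03, "wx": 0, "wy": 0, "wz": 0}

```text
time: 21.95
eef_pos: [0.6219, -0.0124, 0.1346]
ee_rot: [-0.346, 3.122, 0.0]
contact_force: [1.3, 1.0, -2.3]
width: 0.0216
gripper_force: 30.0
```

It dropped in: free at 2.8 mm below the floor. I'll go on down to the plunger.

Emit:
apply_moves:
  motion:
    - {"fingers": 15, "dx": -0.01, "dy": 0, "dz": 0.03, "wx": 0, "wy": 0, "wz": 0}
    - {"fingers": 15, "dx": -0.01, "dy": 0, "dz": 0.05, "wx": 0, "wy": 0, "wz": 0}
    - {"fingers": 15, "dx": -0.01, "dy": 0, "dz": 0.07, "wx": 0, "wy": 0, "wz": 0}
    - {"fingers": 15, "dx": -0.01, "dy": 0, "dz": 0.07, "wx": 0, "wy": 0, "wz": 0}

```text
time: 22.28
eef_pos: [0.6224, -0.0123, 0.1289]
ee_rot: [0.346, -3.122, -0.0]
contact_force: [-0.4, 1.1, -2.0]
width: 0.0214
gripper_force: 30.0
```

Emit:
apply_moves:
  motion:
    - {"fingers": 15, "dx": 0, "dy": 0, "dz": 0.02, "wx": 0, "wy": 0, "wz": 0}
    - {"fingers": 15, "dx": 0, "dy": 0, "dz": 0.035, "wx": 0, "wy": 0, "wz": 0}
    - {"fingers": 15, "dx": 0, "dy": 0, "dz": 0.05, "wx": 0, "wy": 0, "wz": 0}
    - {"fingers": 15, "dx": 0, "dy": 0, "dz": 0.05, "wx": 0, "wy": 0, "wz": 0}

```text
time: 22.62
eef_pos: [0.6225, -0.0124, 0.126]
ee_rot: [-0.346, 3.122, -0.0]
contact_force: [-1.0, -0.1, 2.7]
width: 0.0221
gripper_force: 30.0
```

Emit:
apply_moves:
  motion:
    - {"fingers": 15, "dx": 0, "dy": 0, "dz": 0.02, "wx": 0, "wy": 0, "wz": 0}
    - {"fingers": 15, "dx": 0, "dy": 0, "dz": 0.035, "wx": 0, "wy": 0, "wz": 0}
    - {"fingers": 15, "dx": 0, "dy": 0, "dz": 0.05, "wx": 0, "wy": 0, "wz": 0}
    - {"fingers": 15, "dx": 0, "dy": 0, "dz": 0.05, "wx": 0, "wy": 0, "wz": 0}

```text
time: 22.95
eef_pos: [0.6226, -0.0124, 0.1216]
ee_rot: [-0.346, 3.122, -0.0]
contact_force: [-1.1, 1.1, 3.7]
width: 0.0219
gripper_force: 30.0
```

The spring is felt. I'll keep pressing until the force jumps at the stop.

Emit:
apply_moves:
  motion:
    - {"fingers": 15, "dx": 0, "dy": 0, "dz": 0.015, "wx": 0, "wy": 0, "wz": 0}
    - {"fingers": 15, "dx": 0, "dy": 0, "dz": 0.03, "wx": 0, "wy": 0, "wz": 0}
    - {"fingers": 15, "dx": 0, "dy": 0, "dz": 0.03, "wx": 0, "wy": 0, "wz": 0}

```text
time: 23.2
eef_pos: [0.6226, -0.0124, 0.1194]
ee_rot: [-0.346, 3.122, -0.0]
contact_force: [-1.0, -0.3, 3.8]
width: 0.0219
gripper_force: 30.0
```

Emit:
apply_moves:
  motion:
    - {"fingers": 15, "dx": 0, "dy": 0, "dz": 0.01, "wx": 0, "wy": 0, "wz": 0}
    - {"fingers": 15, "dx": 0, "dy": 0, "dz": 0.02, "wx": 0, "wy": 0, "wz": 0}
    - {"fingers": 15, "dx": 0, "dy": 0, "dz": 0.02, "wx": 0, "wy": 0, "wz": 0}

```text
time: 23.45
eef_pos: [0.6227, -0.0124, 0.1192]
ee_rot: [-0.346, 3.121, -0.001]
contact_force: [-3.1, -0.3, 8.4]
width: 0.0219
gripper_force: 30.0
```

Emit:
apply_moves:
  motion:
    - {"fingers": 15, "dx": 0, "dy": 0, "dz": 0.015, "wx": 0, "wy": 0, "wz": 0}
    - {"fingers": 15, "dx": 0, "dy": 0, "dz": 0.015, "wx": 0, "wy": 0, "wz": 0}
    - {"fingers": 15, "dx": 0, "dy": 0, "dz": 0.015, "wx": 0, "wy": 0, "wz": 0}
    - {"fingers": 15, "dx": 0, "dy": 0, "dz": 0.015, "wx": 0, "wy": 0, "wz": 0}
    - {"fingers": 15, "dx": 0, "dy": 0, "dz": 0.015, "wx": 0, "wy": 0, "wz": 0}
    - {"fingers": 15, "dx": 0, "dy": 0, "dz": 0.015, "wx": 0, "wy": 0, "wz": 0}

```text
time: 23.95
eef_pos: [0.623, -0.0123, 0.119]
ee_rot: [-0.346, 3.119, -0.001]
contact_force: [-3.2, 1.0, 12.2]
width: 0.0221
gripper_force: 30.0
```

On the hard stop, at about 14 N with no more travel. I'll lift out and return to the rack.

Emit:
apply_moves:
  motion:
    - {"fingers": 15, "dx": 0, "dy": 0, "dz": -0.1, "wx": 0, "wy": 0, "wz": 0}
    - {"fingers": 15, "dx": 0, "dy": 0, "dz": -0.25, "wx": 0, "wy": 0, "wz": 0}
    - {"fingers": 15, "dx": 0, "dy": 0, "dz": -0.5, "wx": 0, "wy": 0, "wz": 0}
    - {"fingers": 15, "dx": 0, "dy": 0, "dz": -0.75, "wx": 0, "wy": 0, "wz": 0}
    - {"fingers": 15, "dx": 0, "dy": 0, "dz": -1, "wx": 0, "wy": 0, "wz": 0}
    - {"fingers": 15, "dx": 0, "dy": 0, "dz": -1, "wx": 0, "wy": 0, "wz": 0}

```text
time: 24.45
eef_pos: [0.6237, -0.0125, 0.2008]
ee_rot: [-0.346, 3.117, -0.002]
contact_force: [2.2, 0.1, -0.3]
width: 0.0219
gripper_force: 30.0
```

```bash
python3 - <<'E'
from h import *
s=bot.sense(); p=s['eef_pos']; print(s['time'],p,s['width'])
save('l',['side']); z=load('l_side'); C=cloud(z)
m=(np.hypot(C[...,0]-p[0],C[...,1]-p[1])<.03)&(C[...,2]>p[2]-.1)&(C[...,2]<p[2]+.01); P=C[m]
for a in np.arange(-.095,.01,.015):
    q=P[(P[:,2]>p[2]+a)&(P[:,2]<p[2]+a+.015)]
    if len(q): print(round(a,3),len(q),(q.mean(0)-p).round(4),(q[:,2].min()-p[2]).round(4))
plan([(.482,.273,.215,107.4)])
E
```

```text
24.45 [ 0.62370283 -0.01250021  0.20077421] 0.02193316237372348
-0.08 17 [-0.0154 -0.0055 -0.0691] -0.0751
-0.065 22 [-0.0145 -0.0054 -0.0573] -0.0639
-0.05 27 [-0.0137 -0.0053 -0.0427] -0.0494
-0.035 28 [-0.0121 -0.0049 -0.0269] -0.0344
-0.02 27 [-0.0109 -0.0046 -0.0116] -0.0196
-0.005 19 [-0.0096 -0.004  -0.0001] -0.0047
-> [0.482 0.273 0.215] {'dx': 0.236, 'dy': 0.967, 'dz': -0.054, 'wx': -0.001, 'wy': 0.002, 'wz': -0.04}
-> [0.482 0.273 0.215] {'dx': 0.155, 'dy': 0.983, 'dz': -0.052, 'wx': 0.0, 'wy': 0.0, 'wz': 0.0}
-> [0.482 0.273 0.215] {'dx': 0.155, 'dy': 0.983, 'dz': -0.052, 'wx': 0.0, 'wy': 0.0, 'wz': 0.0}
-> [0.482 0.273 0.215] {'dx': 0.155, 'dy': 0.983, 'dz': -0.052, 'wx': 0.0, 'wy': 0.0, 'wz': 0.0}
```

The key leans about 5° in the grip, tip toward tool +x. I'll turn the tool −4.8° about its y to set the key upright, then re-measure while travelling.

Emit:
apply_moves:
  motion:
    - {"fingers": 15, "dx": 0.06, "dy": 0.25, "dz": -0.1, "wx": 0, "wy": -0.015, "wz": -0.01}
    - {"fingers": 15, "dx": 0.15, "dy": 0.6, "dz": -0.2, "wx": 0, "wy": -0.03, "wz": -0.03}
    - {"fingers": 15, "dx": 0.23, "dy": 0.97, "dz": -0.2, "wx": 0, "wy": -0.04, "wz": -0.04}
    - {"fingers": 15, "dx": 0.23, "dy": 0.97, "dz": -0.2, "wx": 0, "wy": -0.04, "wz": -0.04}
    - {"fingers": 15, "dx": 0.23, "dy": 0.97, "dz": -0.2, "wx": 0, "wy": -0.04, "wz": -0.04}

```text
time: 24.92
eef_pos: [0.5865, 0.0603, 0.2107]
ee_rot: [-0.467, 3.025, 0.014]
contact_force: [-0.0, -0.2, -2.5]
width: 0.0217
gripper_force: 30.0
```

```bash
cat > rod.py <<'E'
from h import *
def rod(name):
    s=bot.sense(); p=np.array(s['eef_pos']); Rt=R.from_rotvec(s['ee_rot']); print(s['time'],p,'toolz',Rt.apply([0,0,1]).round(3))
    save(name,['side']); z=load(name+'_side'); C=cloud(z); o=z['E'][:3,3]
    m=(np.hypot(C[...,0]-p[0],C[...,1]-p[1])<.03)&(C[...,2]>p[2]-.1)&(C[...,2]<p[2]+.005); P=C[m]
    v=p[:2]-o[:2]; v/=np.linalg.norm(v); A=np.polyfit(P[:,2]-p[2],P[:,:2]-p[:2],1)
    tip=A[1]+A[0]*-.076+v*.0035; print('lean dx/dz,dy/dz',A[0].round(3),'lowest',(P[:,2].min()-p[2]).round(4),'tip-TCP xy',tip.round(4)); return p,Rt,tip
def go(p,Rt,tgt):
    d=Rt.inv().apply(np.array(tgt)-p)/.08; print('to',np.round(tgt,4),'d',d.round(3),'calls',np.ceil(abs(d).max()),'each',(d/np.ceil(abs(d).max())).round(3))
E
python3 - <<'E'
from rod import *
p,Rt,tip=rod('m'); w=np.array([.482,.272]); go(p,Rt,[*(w-tip),.215])
E
```

```text
24.9167 [0.58645589 0.06025502 0.21069823] toolz [ 0.079  0.022 -0.997]
lean dx/dz,dy/dz [0.006 0.007] lowest -0.076 tip-TCP xy [-0.0075 -0.0031]
to [0.4895 0.2751 0.215 ] d [ 0.339  2.926 -0.091] calls 3.0 each [ 0.113  0.975 -0.03 ]
```

The key is upright again, with lean under 0.5°. I'll carry on to the well.

Emit:
apply_moves:
  motion:
    - {"fingers": 15, "dx": 0.04, "dy": 0.33, "dz": 0, "wx": 0, "wy": 0, "wz": 0}
    - {"fingers": 15, "dx": 0.08, "dy": 0.66, "dz": -0.02, "wx": 0, "wy": 0, "wz": 0}
    - {"fingers": 15, "dx": 0.11, "dy": 0.975, "dz": -0.03, "wx": 0, "wy": 0, "wz": 0}

```text
time: 25.22
eef_pos: [0.5555, 0.1304, 0.2119]
ee_rot: [-0.46, 3.026, 0.013]
contact_force: [1.0, 0.3, -1.4]
width: 0.0219
gripper_force: 30.0
```

Emit:
apply_moves:
  motion:
    - {"fingers": 15, "dx": 0.04, "dy": 0.33, "dz": 0, "wx": 0, "wy": 0, "wz": 0}
    - {"fingers": 15, "dx": 0.08, "dy": 0.66, "dz": -0.02, "wx": 0, "wy": 0, "wz": 0}
    - {"fingers": 15, "dx": 0.11, "dy": 0.975, "dz": -0.03, "wx": 0, "wy": 0, "wz": 0}

```text
time: 25.47
eef_pos: [0.5235, 0.2027, 0.2135]
ee_rot: [-0.462, 3.026, 0.013]
contact_force: [-0.3, 0.2, -2.2]
width: 0.0222
gripper_force: 30.0
```

Emit:
apply_moves:
  motion:
    - {"fingers": 15, "dx": 0.04, "dy": 0.33, "dz": 0, "wx": 0, "wy": 0, "wz": 0}
    - {"fingers": 15, "dx": 0.08, "dy": 0.66, "dz": -0.02, "wx": 0, "wy": 0, "wz": 0}
    - {"fingers": 15, "dx": 0.11, "dy": 0.9, "dz": -0.03, "wx": 0, "wy": 0, "wz": 0}
    - {"fingers": 15, "dx": 0.11, "dy": 0.975, "dz": -0.03, "wx": 0, "wy": 0, "wz": 0}
    - {"fingers": 15, "dx": 0.11, "dy": 0.975, "dz": -0.03, "wx": 0, "wy": 0, "wz": 0}
    - {"fingers": 15, "dx": 0.11, "dy": 0.975, "dz": -0.03, "wx": 0, "wy": 0, "wz": 0}

```text
time: 25.97
eef_pos: [0.4923, 0.2736, 0.2153]
ee_rot: [-0.463, 3.025, 0.012]
contact_force: [-0.4, -0.3, -1.7]
width: 0.022
gripper_force: 30.0
```

```bash
python3 - <<'E'
from rod import *
p,Rt,tip=rod('n'); w=np.array([.482,.272]); go(p,Rt,[*(w-tip),.185]); go(p,Rt,[*(w-tip),.09])
# rack and well as the side camera sees them (same camera as the rod)
z=load('n_side'); C=cloud(z); H=C[...,2]; m=(H>.096)&(H<.103)&(abs(C[...,0]-.482)<.13)&(abs(C[...,1]-.272)<.1); print('rack',m.sum(),cv2.minAreaRect((C[m][:,:2]*1000).astype(np.float32)))
E
```

```text
25.9667 [0.49231092 0.27355374 0.21534022] toolz [ 0.08   0.02  -0.997]
lean dx/dz,dy/dz [-0.006 -0.016] lowest -0.0748 tip-TCP xy [-0.0073 -0.0021]
to [0.4893 0.2741 0.185 ] d [0.065 0.02  0.375] calls 1.0 each [0.065 0.02  0.375]
to [0.4893 0.2741 0.09  ] d [0.162 0.026 1.559] calls 2.0 each [0.081 0.013 0.779]
rack 1075 ((482.11187744140625, 271.85791015625), (193.46055603027344, 62.58870315551758), 17.81773567199707)
```

Emit:
apply_moves:
  motion:
    - {"fingers": 15, "dx": 0.04, "dy": 0.02, "dz": 0.1, "wx": 0, "wy": 0, "wz": 0}
    - {"fingers": 15, "dx": 0.06, "dy": 0.02, "dz": 0.25, "wx": 0, "wy": 0, "wz": 0}
    - {"fingers": 15, "dx": 0.065, "dy": 0.02, "dz": 0.375, "wx": 0, "wy": 0, "wz": 0}
    - {"fingers": 15, "dx": 0.065, "dy": 0.02, "dz": 0.375, "wx": 0, "wy": 0, "wz": 0}
    - {"fingers": 15, "dx": 0.065, "dy": 0.02, "dz": 0.375, "wx": 0, "wy": 0, "wz": 0}

```text
time: 26.43
eef_pos: [0.4885, 0.2743, 0.1849]
ee_rot: [-0.463, 3.025, 0.013]
contact_force: [0.1, -0.1, -1.4]
width: 0.0217
gripper_force: 30.0
```

```bash
python3 - <<'E'
from rod import *
p,Rt,tip=rod('o'); print('tip at',p[:2]+tip); w=np.array([.482,.272]); go(p,Rt,[*(w-tip),.11]);print(Rt.inv().apply([0,0,-1]))
E
```

```text
26.4333 [0.4884559  0.27434309 0.1849112 ] toolz [ 0.079  0.021 -0.997]
lean dx/dz,dy/dz [-0.138 -0.056] lowest -0.0999 tip-TCP xy [-0.0001  0.0003]
tip at [0.48834998 0.27460219]
to [0.4821 0.2717 0.11  ] d [ 0.162 -0.004  0.926] calls 1.0 each [ 0.162 -0.004  0.926]
[0.08153044 0.00392999 0.9966631 ]
```

This fit picked up rack points; with the earlier offset, the tip is at (0.481,0.272), within 1 mm of the well centre. I'll insert it straight down.

Emit:
apply_moves:
  motion:
    - {"fingers": 15, "dx": 0.01, "dy": 0, "dz": 0.12, "wx": 0, "wy": 0, "wz": 0}
    - {"fingers": 15, "dx": 0.02, "dy": 0, "dz": 0.25, "wx": 0, "wy": 0, "wz": 0}
    - {"fingers": 15, "dx": 0.03, "dy": 0, "dz": 0.38, "wx": 0, "wy": 0, "wz": 0}
    - {"fingers": 15, "dx": 0.04, "dy": 0, "dz": 0.5, "wx": 0, "wy": 0, "wz": 0}
    - {"fingers": 15, "dx": 0.04, "dy": 0, "dz": 0.5, "wx": 0, "wy": 0, "wz": 0}

```text
time: 26.9
eef_pos: [0.4876, 0.2744, 0.1423]
ee_rot: [-0.465, 3.028, 0.012]
contact_force: [-0.0, 0.2, -1.8]
width: 0.0221
gripper_force: 30.0
```

Emit:
apply_moves:
  motion:
    - {"fingers": 15, "dx": 0.01, "dy": 0, "dz": 0.12, "wx": 0, "wy": 0, "wz": 0}
    - {"fingers": 15, "dx": 0.02, "dy": 0, "dz": 0.25, "wx": 0, "wy": 0, "wz": 0}
    - {"fingers": 15, "dx": 0.03, "dy": 0, "dz": 0.38, "wx": 0, "wy": 0, "wz": 0}
    - {"fingers": 15, "dx": 0.04, "dy": 0, "dz": 0.5, "wx": 0, "wy": 0, "wz": 0}
    - {"fingers": 15, "dx": 0.04, "dy": 0, "dz": 0.5, "wx": 0, "wy": 0, "wz": 0}

```text
time: 27.32
eef_pos: [0.4878, 0.2743, 0.1025]
ee_rot: [-0.465, 3.027, 0.012]
contact_force: [1.2, -0.5, -2.5]
width: 0.0219
gripper_force: 30.0
```

Emit:
apply_moves:
  motion:
    - {"fingers": 15, "dx": 0.005, "dy": 0, "dz": 0.06, "wx": 0, "wy": 0, "wz": 0}
    - {"fingers": 15, "dx": 0.01, "dy": 0, "dz": 0.12, "wx": 0, "wy": 0, "wz": 0}
    - {"fingers": 15, "dx": 0.015, "dy": 0, "dz": 0.17, "wx": 0, "wy": 0, "wz": 0}
    - {"fingers": 15, "dx": 0.015, "dy": 0, "dz": 0.18, "wx": 0, "wy": 0, "wz": 0}
    - {"fingers": 15, "dx": 0.015, "dy": 0, "dz": 0.18, "wx": 0, "wy": 0, "wz": 0}

```text
time: 27.73
eef_pos: [0.489, 0.2748, 0.0912]
ee_rot: [-0.464, 3.023, 0.014]
contact_force: [-0.7, 0.6, -1.8]
width: 0.0219
gripper_force: 30.0
```

Emit:
apply_moves:
  motion:
    - {"fingers": 15, "dx": 0, "dy": 0, "dz": 0.02, "wx": 0, "wy": 0, "wz": 0}
    - {"fingers": 15, "dx": 0, "dy": 0, "dz": 0.03, "wx": 0, "wy": 0, "wz": 0}
    - {"fingers": 15, "dx": 0, "dy": 0, "dz": 0.03, "wx": 0, "wy": 0, "wz": 0}

```text
time: 27.98
eef_pos: [0.4894, 0.275, 0.0891]
ee_rot: [-0.464, 3.023, 0.014]
contact_force: [0.4, 0.2, -1.5]
width: 0.0219
gripper_force: 30.0
```

Emit:
apply_moves:
  motion:
    - {"fingers": 15, "dx": 0, "dy": 0, "dz": 0.02, "wx": 0, "wy": 0, "wz": 0}
    - {"fingers": 15, "dx": 0, "dy": 0, "dz": 0.03, "wx": 0, "wy": 0, "wz": 0}
    - {"fingers": 15, "dx": 0, "dy": 0, "dz": 0.03, "wx": 0, "wy": 0, "wz": 0}

```text
time: 28.23
eef_pos: [0.4896, 0.275, 0.087]
ee_rot: [-0.464, 3.022, 0.014]
contact_force: [-0.5, 0.4, 0.9]
width: 0.0219
gripper_force: 30.0
```

Emit:
apply_moves:
  motion:
    - {"fingers": 15, "dx": 0, "dy": 0, "dz": 0.015, "wx": 0, "wy": 0, "wz": 0}
    - {"fingers": 15, "dx": 0, "dy": 0, "dz": 0.02, "wx": 0, "wy": 0, "wz": 0}
    - {"fingers": 15, "dx": 0, "dy": 0, "dz": 0.02, "wx": 0, "wy": 0, "wz": 0}

```text
time: 28.48
eef_pos: [0.4897, 0.275, 0.087]
ee_rot: [-0.464, 3.022, 0.015]
contact_force: [-4.3, -2.6, 6.5]
width: 0.0222
gripper_force: 30.0
```

Seated at the same height as when it was gripped (0.087), with the force rising. I'll release and retreat.

Emit:
apply_moves:
  motion:
    - {"fingers": 60, "dx": 0, "dy": 0, "dz": 0, "wx": 0, "wy": 0, "wz": 0}
    - {"fingers": 60, "dx": 0, "dy": 0, "dz": 0, "wx": 0, "wy": 0, "wz": 0}
    - {"fingers": 60, "dx": 0, "dy": 0, "dz": 0, "wx": 0, "wy": 0, "wz": 0}
    - {"fingers": 60, "dx": 0, "dy": 0, "dz": 0, "wx": 0, "wy": 0, "wz": 0}
    - {"fingers": 60, "dx": 0, "dy": 0, "dz": 0, "wx": 0, "wy": 0, "wz": 0}
    - {"fingers": 60, "dx": 0, "dy": 0, "dz": -0.1, "wx": 0, "wy": 0, "wz": 0}
    - {"fingers": 60, "dx": 0, "dy": 0, "dz": -0.4, "wx": 0, "wy": 0, "wz": 0}
    - {"fingers": 60, "dx": 0, "dy": 0, "dz": -0.8, "wx": 0, "wy": 0, "wz": 0}

```text
time: 29.15
eef_pos: [0.4829, 0.2729, 0.1467]
ee_rot: [-0.465, 3.029, 0.011]
contact_force: [0.7, -0.6, -0.6]
width: 0.0597
gripper_force: 0.0
```

Emit:
apply_moves:
  motion:
    - {"fingers": 87.8, "dx": 0, "dy": 0, "dz": -0.5, "wx": 0, "wy": 0, "wz": 0}
    - {"fingers": 87.8, "dx": 0, "dy": 0, "dz": -1, "wx": 0, "wy": 0, "wz": 0}
    - {"fingers": 87.8, "dx": 0, "dy": 0, "dz": -1, "wx": 0, "wy": 0, "wz": 0}
    - {"fingers": 87.8, "dx": 0, "dy": 0, "dz": -1, "wx": 0, "wy": 0.04, "wz": 0}
    - {"fingers": 87.8, "dx": 0, "dy": 0, "dz": -1, "wx": 0, "wy": 0.04, "wz": 0}

```text
time: 29.57
eef_pos: [0.4788, 0.272, 0.227]
ee_rot: [0.475, -3.101, 0.007]
contact_force: [0.2, 0.4, -1.5]
width: 0.0871
gripper_force: 0.0
```

```bash
python3 - <<'E'
from h import *
s=bot.sense(); print(s['time'],s['eef_pos'],s['contact_force'])
save('q',['wrist','side']); z=load('q_wrist'); C=cloud(z);H=C[...,2]
near=np.hypot(C[...,0]-.482,C[...,1]-.272)<.03
m=near&(H>.155)&(H<.185); P=C[m]; print('key top',m.sum(),np.median(P[:,2]),cv2.minAreaRect((P[:,:2]*1000).astype(np.float32)), 'tilt fit',np.linalg.lstsq(np.c_[P[:,:2],np.ones(len(P))],P[:,2],rcond=None)[0][:2])
im=load('q_side')['im']; cv2.imwrite('pics/q.png',im[:,:,::-1])
E
```

```text
29.5667 [0.47877719 0.27197751 0.22696447] [ 0.20029979  0.43190262 -1.46798589]
key top 931 0.16810275738723796 ((480.6014099121094, 271.5119323730469), (21.714569091796875, 21.959304809570312), 17.743019104003906) tilt fit [0.17174849 0.0577022 ]
```

View pics/q.png

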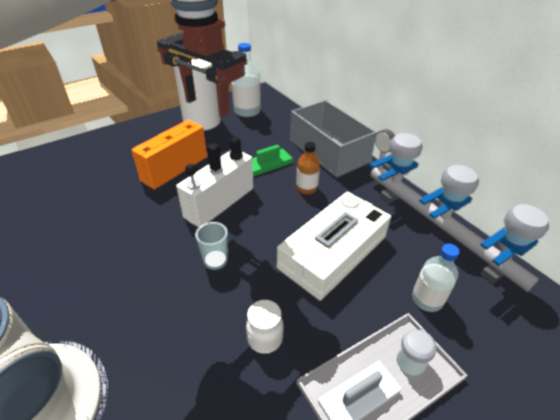

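The final view shows the cover flat in the tray at (360,395), the key back in the rack's middle well at (214,157), and every other item where it was. The key's top is at 0.168, the same as at the start, so it is fully down.

```bash
python3 -c "
from cell import bot
print(bot.finish_job())"
```

```text
the job is handed in; nothing more can be done
None
```

The job is handed in after about 30 s of robot time: the drip cover lies flat and upright in the tray, the plunger was pressed to its stop (about 14 N, no further travel), the key stands fully down in its own well, and nothing else moved; the first try at gripping the cover closed on air without touching it.

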